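# Pack up the mahjong corner

### The job

Pack up after the game: unscrew the captive red cap of the glass dice jar and swing it aside, put every die on the table into the jar, then swing the cap back over the mouth and screw it fully home. Also lay the blue counter case flat in the open drawer of the small cabinet and slide the drawer fully shut. Leave the teacup, the ashtray and the loose tiles where they are, the cup standing.

Things in the scene. Friction and masses are not known exactly. Their poses are not given: they have to be found in the camera images.
- dice_jar: squat glass jar fixed to the table; origin under its centre, z up. Body 100 mm across, floor 5 mm thick with a 15 mm bump in the middle off which dice tumble, shoulder from 54 mm up, neck 60 mm across outside, rim 80 mm above the table. A 12 mm hinge post, 87 mm high, stands 58 mm from its axis on its +y side; the captive screw cap sits in a flat steel collar on an arm that turns about this post.
- jar_mouth (a point): centre of the jar's mouth (52 mm wide inside), in the plane of the rim, 80 mm above the table; fixed to the jar, axes as the jar's.
- post_axis (a point): point on the vertical axis of the hinge post at rim height, 58 mm from the jar's axis; fixed to the jar, axes as the jar's.
- cap_grip (a point): middle of the red cap's head, on its axis; moves and turns with the cap. The head is a ribbed cylinder 64 mm across, 22 mm high (11 mm above and below this point); grip at any yaw. This point is 99 mm above the table when home, 110 mm when unscrewed. Below lies the steel collar, 72 mm across, its top always 87 mm above the table.
- dice_cap (a joint): angle of the cap in its thread, rad: 0 = screwed home, 3.0 = unscrewed (stop). Grows anticlockwise seen from above; the cap rises 3.67 mm per rad. Stays where left; turning takes about 0.06 N m. Its stem (46 mm wide) reaches 9 mm into the neck when home and clears the rim only above about 2.6 rad; below that the arm can swing neither out nor back in over the mouth.
- dice_arm (a joint): swing of the arm with the cap about the post, rad: 0 = cap over the mouth (stop), grows anticlockwise seen from above to 1.8 = fully aside (stop), where the cap's axis is 57 mm along the jar's +x and 71 mm along its +y from the jar's axis. Stays where left; about 1 N at the cap moves it. The cap's yaw goes with the arm, so a gripper holding the cap should turn with it.
- cab_drawer0 (a joint): opening of the drawer of the small dark wood cabinet, m: 0 = fully shut, to 0.165. Slides out along the cabinet's -x; friction about 1 N. Cabinet 240 x 180 x 85 mm (x, y, z), its top 85 mm above the table, fixed.
- cab_drawer0_handle (a point): middle of the drawer's brass bar handle, which runs 90 mm along the drawer's y, 35 mm in front of the drawer's face, about 47 mm above the table; moves with the drawer. x axis points into the cabinet.
- drawer_floor (a point): centre of the drawer's inner floor, 22 mm above the table; moves with the drawer, x into the cabinet. Inside it is 195 mm (x) by 138 mm (y) with 6 mm walls 41 mm high. With the drawer open by d metres, the part not under the cabinet's top runs from x = -0.097 to about x = d - 0.103 in this frame.
- die1: ivory acrylic die, a 22 mm cube with red and black pips, 13 g. Origin at its centre, axes along its edges. Slippery on glass and on other dice. May be absent (None).
- die2: ivory acrylic die, a 22 mm cube with red and black pips, 13 g. Origin at its centre, axes along its edges. Slippery on glass and on other dice. May be absent (None).
- die3: ivory acrylic die, a 22 mm cube with red and black pips, 13 g. Origin at its centre, axes along its edges. Slippery on glass and on other dice. May be absent (None).
- die4: ivory acrylic die, a 22 mm cube with red and black pips, 13 g. Origin at its centre, axes along its edges. Slippery on glass and on other dice. May be absent (None).
- case: flat blue plastic counter case, 44 x 100 x 30 mm (x, y, z), 0.16 kg nominal, with an ivory label on top; origin under its centre, long axis y.
- teacup: white porcelain teacup, 76 mm across, 58 mm high, origin under its centre. A bystander.
- ashtray: jade-green glass ashtray, 104 mm across, 34 mm high, origin under its centre. A bystander.
- tile1: loose mahjong tile, ivory on a green back, 30 x 40 x 23 mm (x, y, z), lying on the table, origin under its centre. A bystander, not to be packed.
- tile2: loose mahjong tile, ivory on a green back, 30 x 40 x 23 mm (x, y, z), lying on the table, origin under its centre. A bystander, not to be packed.
- tile3: loose mahjong tile, ivory on a green back, 30 x 40 x 23 mm (x, y, z), lying on the table, origin under its centre. A bystander, not to be packed.
- tile4: loose mahjong tile, ivory on a green back, 30 x 40 x 23 mm (x, y, z), lying on the table, origin under its centre. A bystander, not to be packed.
There are look-alikes about, which are no part of the job. There is more than one size of the case; the one meant has the size given above.

How it is judged:
By the outcome, as a careful person would: the job done as asked, in the order asked, and still so for the second after the job is handed in, with the robot touching nothing.
Of die1, die2, die3, die4 only 2 to 4 are there at a start; the rules pass over those that are not, and their reading is None.
At some moment in a run one of die1, die2, die3, die4, case may be knocked a few centimetres aside while the robot is not near it.
Once in a run the grip may slacken for a moment while it holds something.
It also fails if it takes over 210 s, if anything falls off the work surface, if the arm or the gripper's body presses on something with over 40 N, if the wrist force passes 120 N, or if a joint passes its speed limit or range.

### The arm

A 6-joint arm with a two-finger parallel gripper is mounted at the origin on the work surface. World frame = base frame: x ahead of the robot, y to its left, z up, the work surface at z = 0. Lengths are in m, angles in rad, forces in N, time in s.
With the tool pointing down it reaches from about 0.2 to 0.875 m from the base axis. Payload 3.4 kg.
Tool frame: the origin (TCP) lies at the very end of the fingers, on their centre line; the grasp point (between the pads) lies 19 mm behind it; z points along the fingers, y is the line along which they close (so a half turn about z gives the same grasp; the last joint's range is limited). The gripper opens to 94 mm and grips with 3 to 60 N. Pads are 16 mm wide; open, the fingers measure 119 mm over their backs; the gripper's body (75 mm by 177 mm) begins 78 mm behind the grasp point.
Start: joints at [1.226, 0.276, 1.505, -0, 1.361, -0.121], TCP at [0.128, 0.561, 0.205] pointing down, gripper open.
Joint ranges: [-2.89, 2.89], [-0.75, 2.08], [0.22, 2.7], [-1.18, 4.32], [0.11, 2.71], [-2.7, 2.7]. Speed limits (rad/s): [2.57, 2.57, 3.14, 3.14, 3.14, 3.14].

### API

Orientations are given as a unit quaternion [w, x, y, z].
In Python, from bench import env gives the robot as it stands.
- The arm moves only by the tool apply_moves, never from a script. Its argument "motion" is a list of rows, each a list of 3 entries, a list of its own where there are three numbers: the shift along the tool's x, y, z each as a share of 0.3 m, from -1 to 1, then the turn, a rotation vector about the tool's x, y, z each as a share of 2 rad, from -1 to 1, then the opening, from 0 (shut) to 1 (fully open). In form: [[[dx, dy, dz], [wx, wy, wz], hand], ...]. A call has 1 to 12 rows; each row is the pose to reach, as a shift and turn from the pose commanded when the call began, along the tool's axes at that moment; what a row does not reach only later rows make up. A row lasts 1/10 s, in which the tool goes at most 50 mm and 8.59 degrees, less where a joint would pass 70% of its speed; a pose out of reach is approached as far as the arm can. A call with a number of a shift or a turn outside -1 to 1 is refused whole. A call with a gripper value outside its range is refused whole. The fingers move at their own pace and stop on an object; "squeeze" is the grip in N (left out, the last holds). Time passes only in rows, so rows that repeat a pose let the fingers close. It gives the time, the measured TCP pose, the force, the opening and the grip force at its end, in the units of the state.
- env.get_state(): the state, without advancing time (a new reading comes with each control period).
- env.camera(name): name is "scene" or "top" or "wrist"; returns a dict with "frame" (480x640x3 uint8, blue, green, red), "depth" (480x640 float32, m along the optical axis (not along the pixel's ray), 0 where there is no reading), "intrinsics" (3x3 intrinsics, pixels), "R" (3x3) and "t" (3): a world point X has camera coordinates R X + t. Camera axes: x right, y down, z forward; pixel columns grow to the right and rows downward; lengths in m; the calibration is good to about 2 mm. A picture is of the moment at which its call begins.
- env.hand_in(): hands the job in; it is judged then, once.
The state is a dict: "time": time; "q": joint angles; "joint_vel": joint speeds; "joint_torque": joint torques, N m; "eef_pos": TCP position; "ee_rot": TCP orientation; "wrist_force": force on the tool from outside, world axes, zero at the start; "torque": the same for the moment, N m; "gripper_width": finger opening in m; "gripper_force": force on a finger pad.
Only numpy, scipy, OpenCV 4.12 (cv2) and the standard library are available. Lean on these libraries where they do the work, as an engineer would, in place of code of your own. Each camera call takes 0.05 s, during which the arm holds its last target. There are 200 camera calls.

## Working session

There is one attempt and no reset: what is moved stays moved. The work goes in short steps, Python scripts to look and compute and a tool call to move; the robot and the scene stay as the last step left them, time stands still between calls to the robot, and variables do not carry over. Pictures are saved under pics/ and viewed, at most 14 in all, crops included, and the job is handed in when it is done.

Besides the shell and the picture viewer there is one more tool, called after ">>>" as name(argument=value, ...) on one line, values as JSON. apply_moves: Moves the arm, as the interface text tells. Shift numbers are shares of 0.3 m and turn numbers shares of 2 rad, none past 1 either way. Its arguments: {"type":"object","properties":{"motion":{"type":"array","items":{"type":"array"}},"squeeze":{"type":"number"}},"required":["motion"]}

```bash
ls; mkdir -p pics
cat > h.py <<'E'
import numpy as np,cv2
from bench import env
from scipy.spatial.transform import Rotation as Ro
def cam(n):
    c=env.camera(n); return c
def ray(c,u,v,z):
    K,R,t=c["intrinsics"],c["R"],c["t"]
    d=R.T@np.linalg.inv(K)@np.array([u,v,1.]); o=-R.T@t
    return o+d*(z-o[2])/d[2]
def pts(c):
    K,R,t=c["intrinsics"],c["R"],c["t"]; D=c["depth"]
    v,u=np.mgrid[:480,:640]
    P=np.stack([(u-K[0,2])/K[0,0]*D,(v-K[1,2])/K[1,1]*D,D],-1)
    return (P-t)@R
def proj(c,X):
    x=c["intrinsics"]@(c["R"]@np.array(X)+c["t"]); return x[:2]/x[2]
E
python3 - <<'E'
from h import *
for n in ["scene","top"]:
    c=cam(n); cv2.imwrite(f"pics/{n}0.png",c["frame"]); np.savez(f"{n}0.npz",**c)
    print(n,-c["R"].T@c["t"],c["R"].tolist(),c["intrinsics"][0,0],(c["depth"]>0).mean())
s=env.get_state();print(s)
E
```

```text
pics
scene [ 1.29125356 -0.06424204  0.70328115] [[0.17513315798749032, 0.9845398597393364, 0.0031050857921669298], [0.6161970232501359, -0.10715028623115379, -0.7802692129632269], [-0.7678734306583348, 0.13856435596873304, -0.6254360988494106]] 504.3210688809213 0.995986328125
top [0.3196582  0.0501136  1.35772461] [[0.018239164971228808, -0.9998184037532739, -0.005521990348333302], [-0.9878936713369288, -0.01717009660988165, -0.15417938226251532], [0.15405657075761428, 0.008267242506550233, -0.9880274417786895]] 569.1950517508973 0.995986328125
{'time': 0.1, 'q': array([ 1.22602939e+00,  2.76512010e-01,  1.50595558e+00, -2.52810094e-05,
        1.36072000e+00, -1.21035228e-01]), 'joint_vel': array([ 0.00029728, -0.00137425, -0.00318506,  0.00078022,  0.00016029,
        0.00264322]), 'joint_torque': array([ 1.54445319e-03, -4.05463386e+01, -2.37778187e+01,  7.04389508e-02,
        2.98334146e-02, -4.72078909e-05]), 'eef_pos': array([0.12744096, 0.56019125, 0.20472282]), 'ee_rot': array([-1.72030581e-04,  1.11630020e-01,  9.93749517e-01, -7.78793069e-04]), 'wrist_force': array([0.63751982, 0.41508778, 0.21606205]), 'torque': array([-0.02873823, -0.06020097, -0.0096599 ]), 'gripper_force': 0.0, 'gripper_width': 0.09419108318265344}
```

View pics/scene0.png

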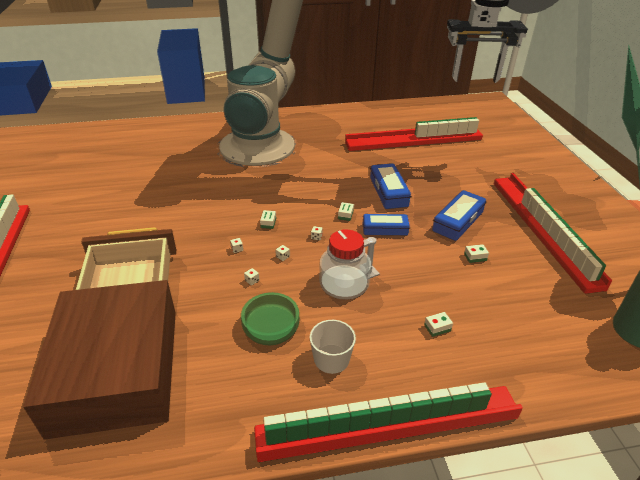

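View pics/top0.png

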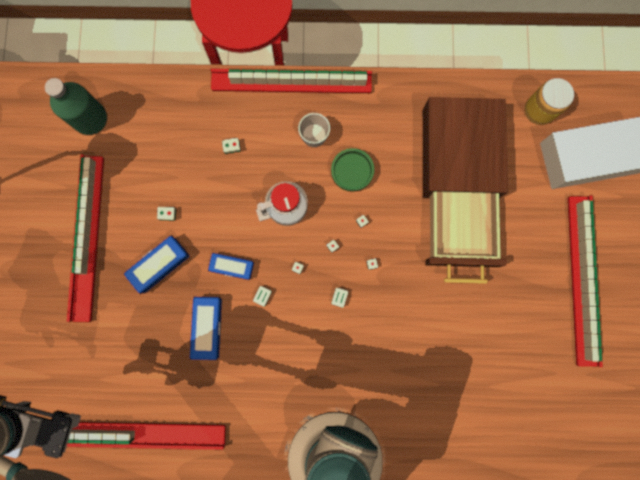

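The top view (up = +x, left = +y) shows the jar with its red cap at (286,200) and its post to the left at (264,210). The four dice are at (363,221), (333,245), (298,267) and (373,264). There are three blue cases at (231,265), (157,264) and (205,328), and the open drawer is at (466,225) with its handle at (466,281). The tiles, cup and ashtray match in the scene view. Next I'll measure these.

```bash
cat > meas.py <<'E'
from h import *
def comps(mask,lo,hi):
    n,l,s,ce=cv2.connectedComponentsWithStats(mask.astype(np.uint8))
    return [(l==i) for i in range(1,n) if lo<s[i,4]<hi]
def rect(XY):
    (cx,cy),(w,h),a=cv2.minAreaRect((XY*1000).astype(np.float32)); 
    if w<h: w,h,a=h,w,a+90
    return np.round([cx,cy,w,h],1),round((a+90)%180-90,1)   # a: dir of long side from +x
if __name__=="__main__":
  for n in ["top","scene"]:
    c=dict(np.load(n+"0.npz")); P=pts(c); f=c["frame"]; hsv=cv2.cvtColor(f,cv2.COLOR_BGR2HSV)
    H,S,V=[hsv[...,i].astype(int) for i in range(3)]
    near=(np.hypot(P[...,0],P[...,1])<0.95)&(P[...,0]>0.05)
    print(n)
    blue=(H>105)&(H<130)&(S>120)&near&(P[...,2]>-.01)&(P[...,2]<.08)
    blue=cv2.morphologyEx(blue.astype(np.uint8),cv2.MORPH_CLOSE,np.ones((25,25)))>0
    for m in comps(blue,200,20000):
        p=P[m]; top=p[:,2]>np.percentile(p[:,2],60)-.006
        print("blue",rect(p[top][:,:2]),"z",np.percentile(p[:,2],[2,50,95]).round(4))
    red=((H<6)|(H>174))&(S>170)&(V>90)&near&(P[...,2]>.07)&(P[...,2]<.15)
    for m in comps(red,50,5000): 
        p=P[m]; t=p[p[:,2]>p[:,2].max()-.006]; print("red",rect(t[:,:2]),p.mean(0),p[:,2].max())
    iv=(S<110)&(V>120)&near&(P[...,2]>.008)&(P[...,2]<.04)
    for m in comps(iv,15,800):
        p=P[m]; t=p[p[:,2]>np.percentile(p[:,2],80)-.004]; uv=np.argwhere(m).mean(0)[::-1]
        print("ivory",uv.round(),rect(t[:,:2]),"z",np.percentile(t[:,2],50).round(4),t.mean(0).round(4))
    if n=="top":
        g=(H>35)&(H<85)&(S>100)&near&(P[...,2]>.02)&(P[...,2]<.05)
        for m in comps(g,200,5000): print("green",rect(P[m][:,:2]))
        cab=near&(P[...,2]>.07)&(P[...,2]<.1)&(P[...,1]<-.1)
        for m in comps(cab,1000,20000): print("cab",rect(P[m][:,:2]),P[m][:,2].mean())
        br=near&(P[...,2]>.035)&(P[...,2]<.075)&(P[...,1]<-.15)&(P[...,0]>.2)
        for m in comps(br,20,20000): print("drawerbits",np.argwhere(m).mean(0)[::-1],rect(P[m][:,:2]),P[m][:,2].mean())
        for u,v in [(466,281),(466,230),(466,205),(264,210),(314,130)]: print((u,v),P[v,u].round(4))
E
python3 meas.py
```

```text
top
blue (array([365.6, 273. , 362.9, 274.5]), 41.3) z [-0.0004  0.0417  0.0472]
red (array([583.8, 123.4,  58.8,  54.5]), -14.6) [0.58552316 0.12347685 0.10992517] 0.11877399875394153
ivory [235.  81.] (array([887.3, 256.5,  19.7,   3.3]), 85.5) z 0.0372 [0.8872 0.2575 0.0368]
ivory [255.  81.] (array([887. , 208.8,  51.3,   4.1]), 89.3) z 0.0384 [0.8869 0.2085 0.0378]
ivory [285.  82.] (array([887.1, 134.3,  24.3,   3.5]), -89.8) z 0.0368 [0.8871 0.1342 0.037 ]
ivory [314.  82.] (array([886.7,  59.6, 115.1,   5.5]), 89.3) z 0.0374 [0.8872 0.0648 0.0374]
ivory [353.  83.] (array([887.3, -30.9,  56.3,   3.7]), -88.6) z 0.0363 [ 0.8871 -0.0287  0.0359]
ivory [320. 124.] (array([782.3,  44.4,  53.3,  16.2]), 48.9) z 0.0366 [0.785  0.045  0.0361]
ivory [231. 145.] (array([729.2, 263. ,  39.4,  30.9]), -80.0) z 0.0236 [0.7289 0.2636 0.0236]
ivory [556. 168.] (array([ 670.9, -544.6,  170.8,   86. ]), 58.0) z 0.0349 [ 0.6852 -0.5188  0.0347]
ivory [581. 240.] (array([ 506.8, -569.7,  178.5,    8.4]), -0.1) z 0.0361 [ 0.5117 -0.5687  0.0361]
ivory [165. 213.] (array([557.2, 411.5,  39.2,  3
[... 3801 characters left out ...]
0.0223 [ 0.5148 -0.2901  0.0223]
ivory [107. 276.] (array([ 514.9, -335.2,   54.1,   28.4]), 2.8) z 0.0224 [ 0.5129 -0.3351  0.0225]
ivory [251. 275.] (array([552.5, -58.9,  22. ,  22. ]), -55.2) z 0.022 [ 0.5538 -0.0583  0.0219]
ivory [593. 277.] (array([685.5, 594.3,  13.2,   3.3]), -88.9) z 0.0349 [0.6856 0.5944 0.0352]
ivory [345. 288.] (array([623. , 117.8,  90.8,  31.4]), 83.0) z 0.0357 [0.6271 0.1141 0.0357]
ivory [439. 322.] (array([734.2, 261.8,  40.5,  32.3]), -82.1) z 0.023 [0.735  0.2615 0.0229]
ivory [330. 338.] (array([744.8,  60.6,  60.1,  23.6]), 88.8) z 0.0357 [0.7414 0.0631 0.0353]
ivory [332. 365.] (array([798. ,  56.2,  39.3,   8.2]), 84.5) z 0.0352 [0.7985 0.0553 0.0353]
```

>>> apply_moves(motion=[[[-0.91,-0.54,-0.2],[0,0,0.9],1],[[-0.91,-0.54,-0.2],[0,0,0.9],1],[[-0.91,-0.54,-0.2],[0,0,0.9],1],[[-0.91,-0.54,-0.2],[0,0,0.9],1],[[-0.91,-0.54,-0.2],[0,0,0.9],1],[[-0.91,-0.54,-0.2],[0,0,0.9],1],[[-0.91,-0.54,-0.2],[0,0,0.9],1],[[-0.91,-0.54,-0.2],[0,0,0.9],1],[[-0.91,-0.54,-0.2],[0,0,0.9],1],[[-0.91,-0.54,-0.2],[0,0,0.9],1],[[-0.91,-0.54,-0.2],[0,0,0.9],1],[[-0.91,-0.54,-0.2],[0,0,0.9],1]])

```text
time: 1.3
eef_pos: [0.3576, 0.3419, 0.265]
ee_rot: [-0.0, 0.85, 0.528, -0.0]
wrist_force: [0.0, 1.5, -0.2]
gripper_width: 0.0938
gripper_force: 0.0
```

```bash
cat >> h.py <<'E'
def yaw(s=None):
    s=s or env.get_state(); w,x,y,z=s["ee_rot"]; M=Ro.from_quat([x,y,z,w]).as_matrix()
    return np.arctan2(M[1,1],M[0,1]),M
def go(p,psi=None,s=None,d=True):
    "shares from current pose to TCP p, tool-y yaw psi (rad), pointing straight down"
    s=s or env.get_state(); a,M=yaw(s)
    sh=M.T@(np.array(p)-s["eef_pos"])/.3
    if psi is None: psi=a
    T=np.array([[np.sin(psi),np.cos(psi),0],[-np.cos(psi),np.sin(psi),0],[0,0,-1]])
    w=Ro.from_matrix(M.T@T).as_rotvec()/2
    print("go",np.array(p).round(4),"sh",sh.round(3),"w",w.round(3),"rows",round(np.linalg.norm(sh)*6,1),round(np.linalg.norm(w)*2/.15,1))
def st():
    s=env.get_state(); a,M=yaw(s)
    print("t",s["time"],"p",s["eef_pos"].round(4),"yaw",round(a,3),round(np.degrees(a),1),"tilt",np.round(M[:2,2],4),"q",s["q"].round(2),"F",s["wrist_force"].round(1),"w",round(s["gripper_width"],4),"g",s["gripper_force"])
E
python3 -c "
from h import *
st(); go([.587,.123,.27],np.radians(-131))"
```

```text
t 1.3 p [0.3576 0.3419 0.265 ] yaw -0.459 -26.3 tilt [-0.0008 -0.0005] q [0.62 0.12 1.56 0.   1.46 1.08] F [ 0.   1.5 -0.2] w 0.0938 g 0.0Traceback (most recent call last):
  File "<string>", line 3, in <module>
    st(); go([.587,.123,.27],np.radians(-131))
          ~~^^^^^^^^^^^^^^^^^^^^^^^^^^^^^^^^^^
  File "h.py", line 26, in go
    w=Ro.from_matrix(M.T@T).as_rotvec()/2
      ~~~~~~~~~~~~~~^^^^^^^
  File "scipy/spatial/transform/_rotation.pyx", line 1143, in scipy.spatial.transform._rotation.Rotation.from_matrix
ValueError: Non-positive determinant (left-handed or null coordinate frame) in rotation matrix 0: [[ 2.53353718e-01 -9.67373372e-01  8.07487770e-04]
 [-9.67373663e-01 -2.53353359e-01  5.21707417e-04]
 [ 3.00106125e-04  9.13318915e-04  9.99999538e-01]].
```

```bash
sed -i 's/T=np.array.*/T=np.array([[-np.sin(psi),np.cos(psi),0],[np.cos(psi),np.sin(psi),0],[0,0,-1]])/' h.py
python3 -c "
from h import *
go([.55,.123,.27],np.radians(-131))"
```

```text
go [0.55  0.123 0.27 ] sh [-0.37   0.898 -0.017] w [0.    0.001 0.913] rows 5.8 12.2
```

>>> apply_moves(motion=[[[-0.37,0.9,0],[0,0,0.9],1],[[-0.37,0.9,0],[0,0,0.9],1],[[-0.37,0.9,0],[0,0,0.9],1],[[-0.37,0.9,0],[0,0,0.9],1],[[-0.37,0.9,0],[0,0,0.9],1],[[-0.37,0.9,0],[0,0,0.9],1],[[-0.37,0.9,0],[0,0,0.9],1],[[-0.37,0.9,0],[0,0,0.9],1],[[-0.37,0.9,0],[0,0,0.9],1],[[-0.37,0.9,0],[0,0,0.9],1],[[-0.37,0.9,0],[0,0,0.9],1],[[-0.37,0.9,0],[0,0,0.9],1]])

```text
time: 2.5
eef_pos: [0.5517, 0.1241, 0.2649]
ee_rot: [0.0, 0.941, -0.337, -0.001]
wrist_force: [0.9, 0.5, -0.3]
gripper_width: 0.094
gripper_force: 0.0
```

```bash
python3 -c "
from h import *
st(); c=cam('wrist'); cv2.imwrite('pics/w1.png',c['frame']); np.savez('w1.npz',**c); print(-c['R'].T@c['t'])"
```

```text
t 2.5 p [0.5517 0.1241 0.2649] yaw -2.259 -129.4 tilt [-0.0012 -0.    ] q [0.1  0.24 1.42 0.   1.49 2.36] F [ 0.9  0.5 -0.3] w 0.094 g 0.0
[0.61466719 0.07366964 0.44399111]
```

View pics/w1.png

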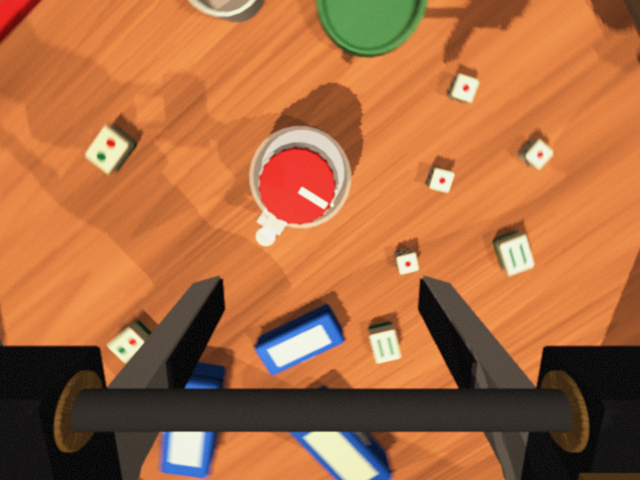

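The wrist view shows the cap at about (297,186), with the post top just below-left of it at (266,236). All four dice and the small case at (300,340) are visible too.

```bash
cat > jar.py <<'E'
from h import *
def cap(c,z):
    h=cv2.cvtColor(c["frame"],cv2.COLOR_BGR2HSV); m=(((h[...,0]<6)|(h[...,0]>174))&(h[...,1]>150)).astype(np.uint8)
    cs,_=cv2.findContours(cv2.morphologyEx(m,cv2.MORPH_CLOSE,np.ones((15,15))),cv2.RETR_EXTERNAL,cv2.CHAIN_APPROX_NONE)
    out=[]
    for k in cs:
        if cv2.contourArea(k)<250: continue
        X=np.array([ray(c,u,v,z)[:2] for u,v in k[:,0]]); (x,y),r=cv2.minEnclosingCircle((X*1000).astype(np.float32))
        if 22<r<45: out.append((round(x,1),round(y,1),round(r,1)))
    return out
E
python3 - <<'E'
from jar import *
from meas import comps,rect
for n in ["w1","top0","scene0"]:
    c=dict(np.load(n+".npz")); print(n,cap(c,.110))
c=dict(np.load("w1.npz")); print("post",ray(c,266,236,.087)); P=pts(c)
print("z cap",np.median(P[170:180,285:300,2]),"post",P[230:242,260:272,2].max())
h=cv2.cvtColor(c["frame"],cv2.COLOR_BGR2HSV); H,S,V=[h[...,i].astype(int) for i in range(3)]
iv=(S<110)&(V>120)&(P[...,2]>.012)&(P[...,2]<.04)
for m in comps(iv,60,2500):
    p=P[m]; v,u=np.argwhere(m).mean(0); print("iv",u.round(),v.round(),rect(p[:,:2]),np.median(p[:,2]).round(4))
for n in ["w1","top0"]:
    c=dict(np.load(n+".npz")); h=cv2.cvtColor(c["frame"],cv2.COLOR_BGR2HSV); P=pts(c)
    b=(h[...,0]>105)&(h[...,0]<130)&(h[...,1]>120)
    for m in comps(b,100,5000):
        p=P[m]; z=np.percentile(p[:,2],90); t=p[p[:,2]>z-.006]; print(n,"blue",rect(t[:,:2]),z.round(4))
E
```

```text
w1 [(543.8, 274.6, 37.9), (587.7, 120.9, 32.3), (815.1, 200.9, 22.3)]
top0 [(583.8, 123.3, 32.1)]
scene0 [(598.9, 119.7, 42.3)]
post [0.56914632 0.17614269 0.087     ]
z cap 0.10973440769326334 post 0.08837426964077354
iv 463.0 87.0 (array([550.6, -58.5,  22.8,  21. ]), 34.9) 0.0218
iv 108.0 150.0 (array([733. , 260.6,  40. ,  29.3]), -79.8) 0.0225
iv 538.0 153.0 (array([448.7, -81.9,  21.9,  20.9]), 12.8) 0.0218
iv 441.0 179.0 (array([489.8,  11. ,  22.4,  20.8]), 37.7) 0.0217
iv 516.0 253.0 (array([369.3,  -6.4,  39.7,  29.1]), -16.2) 0.0228
iv 407.0 262.0 (array([437.4,  93.2,  22. ,  21. ]), -24.2) 0.0216
iv 299.0 346.0 (array([438.4, 251.7,  73. ,  29.2]), 77.8) 0.0298
iv 127.0 345.0 (array([564.3, 410.2,  40.2,  27.6]), -86.5) 0.0221
iv 386.0 345.0 (array([369.6, 174.8,  40.9,  28.4]), -25.1) 0.0225
iv 307.0 359.0 (array([417.1, 253.8,  96. ,   5.7]), 78.9) 0.0289
w1 blue (array([494.8, 168. , 290.4,  93.5]), -56.0) 0.0302
w1 blue (array([592.8, 118.6,  99.8,   6.7]), -67.9) 0.3128
w1 blue (array([519.4, 285.7, 460.8,  62. ]), -58.1) 0.0425
w1 blue (array([435.1, 241.9, 374.5,  54.8]), -35.1) 0.0428
w1 blue (array([431.5, 197.4, 439.4,  48.7]), -27.7) 0.0427
top0 blue (array([414.5, 265.3, 450.7, 134. ]), 82.8) 0.046
top0 blue (array([399.9, 168.1, 279.6,  56.9]), 67.3) 0.033
top0 blue (array([290. , 191.1, 281.1, 137.8]), 89.2) 0.046
```

```bash
python3 -c "
from h import *
p=np.radians(-131);go([.587,.1215,.15],p);go([.587,.1215,.092],p)"
```

```text
go [0.587  0.1215 0.15  ] sh [ 0.096 -0.069  0.383] w [0.    0.    0.012] rows 2.4 0.2
go [0.587  0.1215 0.092 ] sh [ 0.097 -0.069  0.576] w [0.    0.    0.012] rows 3.5 0.2
```

>>> apply_moves(motion=[[[0.097,-0.069,0.15],[0,0,0.012],1],[[0.097,-0.069,0.3],[0,0,0.012],1],[[0.097,-0.069,0.42],[0,0,0.012],1],[[0.097,-0.069,0.52],[0,0,0.012],1],[[0.097,-0.069,0.576],[0,0,0.012],1],[[0.097,-0.069,0.576],[0,0,0.012],1],[[0.097,-0.069,0.576],[0,0,0.012],0.5],[[0.097,-0.069,0.576],[0,0,0.012],0.5],[[0.097,-0.069,0.576],[0,0,0.012],0.5],[[0.097,-0.069,0.576],[0,0,0.012],0.5],[[0.097,-0.069,0.576],[0,0,0.012],0.5],[[0.097,-0.069,0.576],[0,0,0.012],0.5]], squeeze=20)

```text
time: 3.75
eef_pos: [0.5881, 0.1215, 0.0936]
ee_rot: [0.0, 0.938, -0.346, 0.001]
wrist_force: [-0.5, -1.4, 3.4]
gripper_width: 0.0637
gripper_force: 20.0
```

```bash
python3 -c "
from h import *
st()"
```

```text
t 3.75 p [0.5881 0.1215 0.0936] yaw -2.277 -130.4 tilt [ 0.0015 -0.0007] q [ 0.09  0.39  1.62 -0.    1.13  2.37] F [-0.5 -1.4  3.4] w 0.0637 g 20.001950562000275
```

>>> apply_moves(motion=[[[0,0,-0.0016],[0,0,-0.067],0.5],[[0,0,-0.0033],[0,0,-0.133],0.5],[[0,0,-0.005],[0,0,-0.2],0.5],[[0,0,-0.0065],[0,0,-0.267],0.5],[[0,0,-0.008],[0,0,-0.333],0.5],[[0,0,-0.01],[0,0,-0.4],0.5],[[0,0,-0.0115],[0,0,-0.467],0.5],[[0,0,-0.013],[0,0,-0.533],0.5],[[0,0,-0.0147],[0,0,-0.6],0.5],[[0,0,-0.0163],[0,0,-0.667],0.5],[[0,0,-0.018],[0,0,-0.733],0.5],[[0,0,-0.0196],[0,0,-0.8],0.5]])

```text
time: 4.95
eef_pos: [0.5885, 0.1246, 0.0995]
ee_rot: [-0.002, 0.901, 0.434, 0.002]
wrist_force: [0.8, 4.4, 3.5]
gripper_width: 0.0635
gripper_force: 20.0
```

>>> apply_moves(motion=[[[0,0,-0.0016],[0,0,-0.067],0.5],[[0,0,-0.0033],[0,0,-0.133],0.5],[[0,0,-0.005],[0,0,-0.2],0.5],[[0,0,-0.0065],[0,0,-0.267],0.5],[[0,0,-0.008],[0,0,-0.333],0.5],[[0,0,-0.01],[0,0,-0.4],0.5],[[0,0,-0.0115],[0,0,-0.467],0.5],[[0,0,-0.013],[0,0,-0.533],0.5],[[0,0,-0.0147],[0,0,-0.6],0.5],[[0,0,-0.0163],[0,0,-0.667],0.5],[[0,0,-0.017],[0,0,-0.7],0.5],[[0,0,-0.017],[0,0,-0.7],0.5]])

```text
time: 6.15
eef_pos: [0.5873, 0.1249, 0.1044]
ee_rot: [-0.001, 0.411, 0.912, 0.003]
wrist_force: [-1.5, 5.4, 4.7]
gripper_width: 0.0635
gripper_force: 20.0
```

```bash
python3 -c "
from jar import *
st(); print(env.get_state()['torque'])
for n in ['top','scene']:
  c=cam(n); P=pts(c);h=cv2.cvtColor(c['frame'],cv2.COLOR_BGR2HSV); m=((h[...,0]<6)|(h[...,0]>174))&(h[...,1]>150)&(abs(P[...,0]-.59)<.05)&(abs(P[...,1]-.12)<.05)
  print(n,cap(c,.121),np.percentile(P[m][:,2],[5,50,90,95]))"
```

```text
t 6.15 p [0.5873 0.1249 0.1044] yaw 0.723 41.4 tilt [-0.0001  0.0056] q [ 0.09  0.38  1.61  0.01  1.15 -0.64] F [-1.5  5.4  4.7] w 0.0635 g 20.000968873500824
[0.91638092 0.417793   0.09549537]
top [] [0.11701027 0.12117739 0.12393496 0.12442866]
scene [] [0.10012293 0.12010518 0.12185454 0.12236754]
```

```bash
cat >> h.py <<'E'
def swing(post,tot,n,s=None,cap0=None):
    s=s or env.get_state(); a,M=yaw(s); p=s["eef_pos"][:2] if cap0 is None else np.array(cap0); post=np.array(post)
    v=p-post; print("r",np.linalg.norm(v),np.degrees(np.arctan2(*v[::-1])))
    v=v*.058/np.linalg.norm(v)
    for k in range(1,n+1):
        th=tot*k/n; R2=np.array([[np.cos(th),-np.sin(th)],[np.sin(th),np.cos(th)]]); d=R2@v-v
        sh=M.T@np.array([d[0],d[1],0])/.3; print("[[%.3f, %.3f, 0], [0, 0, %.3f], 0.5],"%(sh[0],sh[1],-th/2),end=" ")
    print("end",post+R2@v)
E
python3 -c "
from h import *
swing([.5685,.178],1.7,12,cap0=[.5875,.1235])"
```

```text
r 0.057716981903075976 -70.78022657408609
[[-0.009, 0.026, 0], [0, 0, -0.071], 0.5], [[-0.013, 0.053, 0], [0, 0, -0.142], 0.5], [[-0.014, 0.080, 0], [0, 0, -0.212], 0.5], [[-0.011, 0.108, 0], [0, 0, -0.283], 0.5], [[-0.004, 0.134, 0], [0, 0, -0.354], 0.5], [[0.006, 0.159, 0], [0, 0, -0.425], 0.5], [[0.020, 0.183, 0], [0, 0, -0.496], 0.5], [[0.037, 0.204, 0], [0, 0, -0.567], 0.5], [[0.057, 0.223, 0], [0, 0, -0.637], 0.5], [[0.079, 0.239, 0], [0, 0, -0.708], 0.5], [[0.104, 0.251, 0], [0, 0, -0.779], 0.5], [[0.130, 0.260, 0], [0, 0, -0.850], 0.5], end [0.6203507  0.20399048]
```

>>> apply_moves(motion=[[[-0.009,0.026,0],[0,0,-0.071],0.5],[[-0.013,0.053,0],[0,0,-0.142],0.5],[[-0.014,0.08,0],[0,0,-0.212],0.5],[[-0.011,0.108,0],[0,0,-0.283],0.5],[[-0.004,0.134,0],[0,0,-0.354],0.5],[[0.006,0.159,0],[0,0,-0.425],0.5],[[0.02,0.183,0],[0,0,-0.496],0.5],[[0.037,0.204,0],[0,0,-0.567],0.5],[[0.057,0.223,0],[0,0,-0.637],0.5],[[0.079,0.239,0],[0,0,-0.708],0.5],[[0.104,0.251,0],[0,0,-0.779],0.5],[[0.13,0.26,0],[0,0,-0.85],0.5]])

```text
time: 7.45
eef_pos: [0.6179, 0.2027, 0.1044]
ee_rot: [-0.002, -0.416, 0.909, 0.001]
wrist_force: [-4.8, -2.1, 7.1]
gripper_width: 0.0636
gripper_force: 20.0
```

```bash
python3 -c "
from h import *
st(); go([.6203,.204,.22]); go([.55,.06,.27],np.radians(125))
go([.505,.045,.27],np.radians(125))
c=cam('top'); cv2.imwrite('pics/t2.png',cv2.resize(c['frame'][120:320,180:440],None,fx=2,fy=2))"
```

```text
t 7.45 p [0.6179 0.2027 0.1044] yaw 2.429 139.2 tilt [-0.0044 -0.0008] q [ 0.21  0.46  1.48  0.    1.21 -2.22] F [-4.8 -2.1  7.1] w 0.0636 g 19.999980926513672
go [0.6203 0.204  0.22  ] sh [-0.007 -0.002 -0.385] w [ 0.001 -0.002  0.   ] rows 2.3 0.0
go [0.55 0.06 0.27] sh [ 0.51  -0.138 -0.551] w [ 0.001 -0.002  0.124] rows 4.6 1.6
go [0.505 0.045 0.27 ] sh [ 0.646 -0.058 -0.55 ] w [ 0.001 -0.002  0.124] rows 5.1 1.6
```

View pics/t2.png

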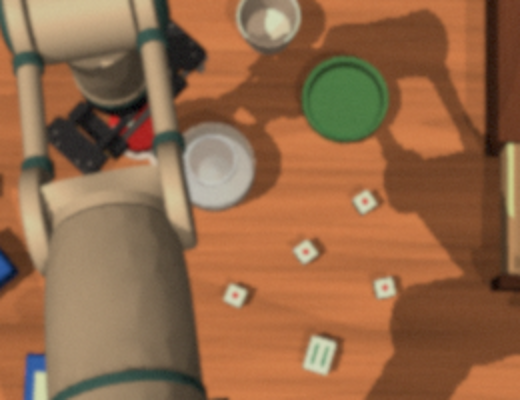

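The cap is fully aside and the mouth is open. I'll release it and move over the dice for a fresh look.

>>> apply_moves(motion=[[[0,0,0],[0,0,0],1],[[0,0,0],[0,0,0],1],[[0,0,0],[0,0,0],1],[[0,0,-0.15],[0,0,0],1],[[0,0,-0.3],[0,0,0],1],[[0,0,-0.45],[0,0,0],1],[[0.3,0,-0.55],[0,0,0.07],1],[[0.3,0,-0.55],[0,0,0.14],1],[[0.3,0,-0.55],[0,0,0.21],0.5],[[0.3,0,-0.55],[0,0,0.28],0.5],[[0.3,0,-0.55],[0,0,0.35],0.5],[[0.3,0,-0.55],[0,0,0.42],0.5]])

```text
time: 8.7
eef_pos: [0.5613, 0.1347, 0.2686]
ee_rot: [0.0, -0.003, 1.0, 0.0]
wrist_force: [-0.8, -0.3, -0.6]
gripper_width: 0.0654
gripper_force: 0.0
```

```bash
python3 -c "
from h import *
st(); go([.50,0,.25],np.radians(37))"
```

```text
t 8.7 p [0.5613 0.1347 0.2686] yaw 1.576 90.3 tilt [0.0004 0.0004] q [ 0.11  0.25  1.38  0.    1.5  -1.46] F [-0.8 -0.3 -0.6] w 0.0654 g 0.0
go [0.5  0.   0.25] sh [ 0.207 -0.448  0.062] w [0.    0.    0.465] rows 3.0 6.2
```

>>> apply_moves(motion=[[[0.2,-0.45,0.06],[0,0,0.465],0.5],[[0.2,-0.45,0.06],[0,0,0.465],0.5],[[0.2,-0.45,0.06],[0,0,0.465],0.5],[[0.2,-0.45,0.06],[0,0,0.465],0.5],[[0.2,-0.45,0.06],[0,0,0.465],0.5],[[0.2,-0.45,0.06],[0,0,0.465],0.5],[[0.2,-0.45,0.06],[0,0,0.465],0.5],[[0.2,-0.45,0.06],[0,0,0.465],0.5]])

```text
time: 9.5
eef_pos: [0.5029, -0.0009, 0.2505]
ee_rot: [0.0, 0.442, 0.897, 0.0]
wrist_force: [-0.1, -0.0, -0.3]
gripper_width: 0.0467
gripper_force: 0.0
```

```bash
cat > dice.py <<'E'
from h import *
from meas import comps,rect
def ivory(c,zlo=.012,zhi=.04):
    P=pts(c); h=cv2.cvtColor(c["frame"],cv2.COLOR_BGR2HSV)
    iv=(h[...,1]<110)&(h[...,2]>120)&(P[...,2]>zlo)&(P[...,2]<zhi)
    r=[]
    for m in comps(iv,60,2500):
        p=P[m]; z=np.median(p[:,2]); t=p[abs(p[:,2]-z)<.004]
        if z>.02 and len(t)>40: q,a=rect(t[:,:2]); v,u=np.argwhere(m).mean(0); r.append((q,a,round(z,4),int(u),int(v)))
    return r
def dice(c):
    return [x for x in ivory(c) if 17<x[0][2]<27 and 16<x[0][3]<26]
E
python3 -c "
from dice import *
st(); c=cam('wrist'); cv2.imwrite('pics/w2.png',c['frame']); print(*dice(c),sep='\n')
for b in [37]: go([.490,.0115,.10],np.radians(b)); go([.490,.0115,.004],np.radians(b))"
```

```text
t 9.5 p [ 0.5029 -0.0009  0.2505] yaw 0.655 37.5 tilt [0.0002 0.0001] q [-0.14  0.14  1.57  0.    1.43 -0.8 ] F [-0.1 -0.  -0.3] w 0.0467 g 0.0
(array([437. ,  93.4,  22.1,  21.9]), -24.4, np.float64(0.0217), 325, 82)
(array([490. ,  11.3,  22. ,  21.6]), -52.3, np.float64(0.0218), 317, 184)
(array([449. , -82. ,  22.1,  21.9]), -77.3, np.float64(0.0218), 233, 229)
(array([551.3, -58.2,  22.9,  20.7]), -52.8, np.float64(0.0218), 323, 268)
go [0.49   0.0115 0.1   ] sh [ 0.059 -0.009  0.502] w [ 0.    -0.     0.005] rows 3.0 0.1
go [0.49   0.0115 0.004 ] sh [ 0.058 -0.009  0.822] w [ 0.    -0.     0.005] rows 4.9 0.1
```

View pics/w2.png

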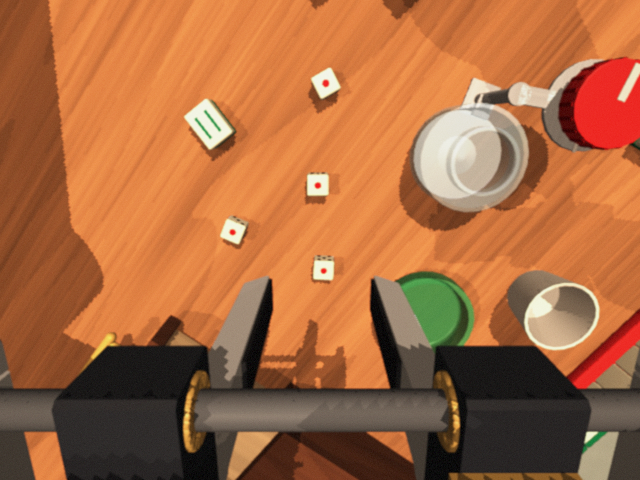

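The dice at (325,82), (317,184), (233,229) and (323,268) haven't moved. The jar is open, with its mouth at about (488,160), and the cap is aside. I'll pick the middle die.

>>> apply_moves(motion=[[[0.058,-0.009,0.16],[0,0,0.005],0.5],[[0.058,-0.009,0.33],[0,0,0.005],0.5],[[0.058,-0.009,0.5],[0,0,0.005],0.5],[[0.058,-0.009,0.65],[0,0,0.005],0.5],[[0.058,-0.009,0.76],[0,0,0.005],0.5],[[0.058,-0.009,0.822],[0,0,0.005],0.5],[[0.058,-0.009,0.822],[0,0,0.005],0.5],[[0.058,-0.009,0.822],[0,0,0.005],0.1],[[0.058,-0.009,0.822],[0,0,0.005],0.1],[[0.058,-0.009,0.822],[0,0,0.005],0.1],[[0.058,-0.009,0.822],[0,0,0.005],0.1],[[0.058,-0.009,0.6],[0,0,0.005],0.1]], squeeze=12)

```text
time: 10.75
eef_pos: [0.4853, 0.0119, 0.0502]
ee_rot: [-0.006, 0.447, 0.894, -0.002]
wrist_force: [0.4, -0.8, -0.8]
gripper_width: 0.0222
gripper_force: 12.0
```

```bash
python3 -c "
from h import *
st(); go([.587,.123,.15]); go([.587,.123,.088])"
```

```text
t 10.75 p [0.4853 0.0119 0.0502] yaw 0.643 36.8 tilt [-0.0125  0.0015] q [-0.12  0.29  1.91  0.    0.95 -0.76] F [ 0.4 -0.8 -0.8] w 0.0222 g 11.99978157877922
go [0.587 0.123 0.15 ] sh [ 0.096  0.49  -0.336] w [-0.005 -0.004 -0.   ] rows 3.6 0.1
go [0.587 0.123 0.088] sh [ 0.094  0.492 -0.13 ] w [-0.005 -0.004 -0.   ] rows 3.1 0.1
```

>>> apply_moves(motion=[[[0,0,-0.17],[0,0,0],0.1],[[0,0,-0.32],[0,0,0],0.1],[[0.03,0.16,-0.36],[0,0,0],0.1],[[0.06,0.32,-0.36],[0,0,0],0.1],[[0.09,0.45,-0.36],[0,0,0],0.1],[[0.09,0.49,-0.36],[0,0,0],0.1],[[0.09,0.49,-0.36],[0,0,0],0.1],[[0.09,0.49,-0.36],[0,0,0],0.1]])

```text
time: 11.55
eef_pos: [0.5903, 0.1203, 0.1616]
ee_rot: [-0.001, 0.447, 0.894, -0.001]
wrist_force: [0.4, 0.1, -1.2]
gripper_width: 0.0221
gripper_force: 12.0
```

Run:
```python
from h import *
st(); 
c=cam('wrist'); cv2.imwrite('pics/w3.png',c['frame']); np.savez('w3.npz',**c)
for p in [[.5675,.177,.087],[.587,.1225,.08]]: print(proj(c,p))
go([.587,.1225,.088])
```

```text
t 11.55 p [0.5903 0.1203 0.1616] yaw 0.643 36.8 tilt [-0.0021 -0.0009] q [ 0.09  0.34  1.51 -0.    1.28 -0.56] F [ 0.4  0.1 -1.2] w 0.0221 g 11.999772191047668
[345.17803636 155.38884893]
[318.02727081 237.75981933]
go [0.587  0.1225 0.088 ] sh [ 0.013 -0.003  0.246] w [-0.001 -0.    -0.   ] rows 1.5 0.0
```

View pics/w3.png

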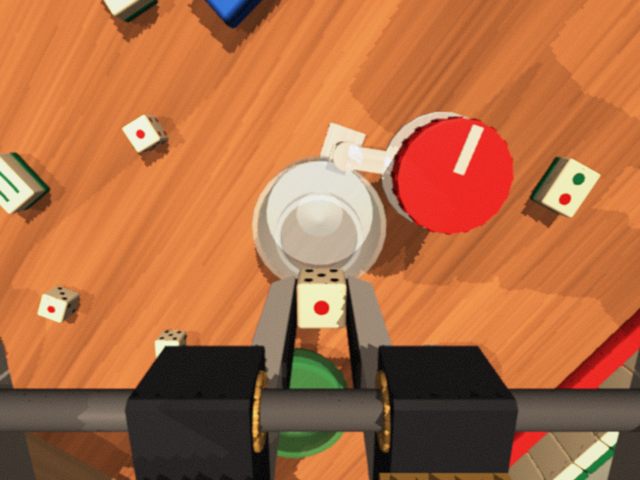

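The die is held, and the open neck ring is at about (319,236), matching the predicted (318,238). I'll lower and drop the die.

>>> apply_moves(motion=[[[0.013,-0.003,0.12],[0,0,0],0.1],[[0.013,-0.003,0.24],[0,0,0],0.1],[[0.013,-0.003,0.247],[0,0,0],0.1],[[0.013,-0.003,0.247],[0,0,0],0.1],[[0.013,-0.003,0.247],[0,0,0],0.45],[[0.013,-0.003,0.247],[0,0,0],0.45],[[0.013,-0.003,0.247],[0,0,0],0.45],[[0.013,-0.003,0.247],[0,0,0],0.45],[[0.013,-0.003,0.12],[0,0,0],0.45],[[0.013,-0.003,0],[0,0,0],0.45],[[0.013,-0.003,0],[0,0,0],0.45]])

```text
time: 12.7
eef_pos: [0.5921, 0.1243, 0.1677]
ee_rot: [0.005, 0.447, 0.894, 0.003]
wrist_force: [-0.2, -0.2, 0.7]
gripper_width: 0.0423
gripper_force: 0.0
```

Run:
```python
from dice import *
st(); print(*dice(cam('wrist')),sep='\n'); print(*dice(cam('top')),sep='\n')
a=np.radians(65.6); go([.4375,.0935,.16],a); go([.4375,.0935,.004],a)
```

```text
t 12.7 p [0.5921 0.1243 0.1677] yaw 0.643 36.9 tilt [0.011  0.0011] q [ 0.09  0.34  1.51  0.    1.28 -0.55] F [-0.2 -0.2  0.7] w 0.0423 g 0.0
(array([437.1,  94. ,  22.7,  22. ]), 65.4, np.float64(0.0218), 137, 133)
(array([448.6, -81.4,  22.6,  22.2]), -78.4, np.float64(0.0219), 50, 304)
(array([548. , -57.8,  22.8,  21.1]), -55.3, np.float64(0.0205), 362, 220)
(array([445.4, -81.4,  22. ,  21.5]), 9.7, np.float64(0.0217), 372, 263)
go [0.4375 0.0935 0.16  ] sh [ 0.222 -0.465  0.009] w [ 0.001  0.001 -0.251] rows 3.1 3.3
go [0.4375 0.0935 0.004 ] sh [ 0.222 -0.466  0.529] w [ 0.001  0.001 -0.251] rows 4.4 3.3
```

>>> apply_moves(motion=[[[0.07,-0.15,0],[0,0,-0.07],0.5],[[0.14,-0.3,0.03],[0,0,-0.14],0.5],[[0.222,-0.43,0.1],[0,0,-0.21],0.5],[[0.222,-0.462,0.2],[0,0,-0.251],0.5],[[0.222,-0.462,0.33],[0,0,-0.251],0.5],[[0.222,-0.462,0.44],[0,0,-0.251],0.5],[[0.222,-0.462,0.525],[0,0,-0.251],0.5],[[0.222,-0.462,0.525],[0,0,-0.251],0.5],[[0.222,-0.462,0.525],[0,0,-0.251],0.1],[[0.222,-0.462,0.525],[0,0,-0.251],0.1],[[0.222,-0.462,0.525],[0,0,-0.251],0.1],[[0.222,-0.462,0.525],[0,0,-0.251],0.1]])

```text
time: 14.0
eef_pos: [0.4378, 0.094, 0.005]
ee_rot: [0.0, 0.211, 0.977, 0.0]
wrist_force: [-0.3, -0.3, -0.4]
gripper_width: 0.0219
gripper_force: 12.0
```

```bash
python3 -c "
from h import *
st(); go([.587,.1225,.16]); go([.587,.1225,.088])"
```

```text
t 14.0 p [0.4378 0.094  0.005 ] yaw 1.145 65.6 tilt [0.0008 0.0001] q [ 0.06  0.31  2.06  0.    0.78 -1.09] F [-0.3 -0.3 -0.4] w 0.0219 g 12.000049352645874
go [0.587  0.1225 0.16  ] sh [-0.414  0.292 -0.516] w [ 0.  0. -0.] rows 4.3 0.0
go [0.587  0.1225 0.088 ] sh [-0.414  0.292 -0.276] w [ 0.  0. -0.] rows 3.5 0.0
```

>>> apply_moves(motion=[[[0,0,-0.16],[0,0,0],0.1],[[0,0,-0.32],[0,0,0],0.1],[[-0.05,0.035,-0.44],[0,0,0],0.1],[[-0.17,0.12,-0.5],[0,0,0],0.1],[[-0.29,0.205,-0.5],[0,0,0],0.1],[[-0.38,0.265,-0.5],[0,0,0],0.1],[[-0.414,0.292,-0.46],[0,0,0],0.1],[[-0.414,0.292,-0.36],[0,0,0],0.1],[[-0.414,0.292,-0.277],[0,0,0],0.1],[[-0.414,0.292,-0.277],[0,0,0],0.1],[[-0.414,0.292,-0.277],[0,0,0],0.1],[[-0.414,0.292,-0.277],[0,0,0],0.1]])

```text
time: 15.2
eef_pos: [0.5873, 0.1225, 0.0889]
ee_rot: [0.001, 0.211, 0.977, 0.0]
wrist_force: [0.6, -0.9, 0.6]
gripper_width: 0.0219
gripper_force: 12.0
```

```bash
python3 -c "
from h import *
st(); go([.587,.1225,.088]);go([.449,-.0815,.16],np.radians(12)); go([.449,-.0815,.004],np.radians(12))"
```

```text
t 15.2 p [0.5873 0.1225 0.0889] yaw 1.145 65.6 tilt [0.0019 0.0002] q [ 0.09  0.4   1.63  0.    1.12 -1.06] F [ 0.6 -0.9  0.6] w 0.0219 g 11.99995145201683
go [0.587  0.1225 0.088 ] sh [ 0.001 -0.     0.003] w [ 0.     0.001 -0.   ] rows 0.0 0.0
go [ 0.449  -0.0815  0.16  ] sh [ 0.139 -0.809 -0.238] w [0.001 0.001 0.468] rows 5.1 6.2
go [ 0.449  -0.0815  0.004 ] sh [ 0.139 -0.81   0.282] w [0.001 0.001 0.468] rows 5.2 6.2
```

>>> apply_moves(motion=[[[0,0,0],[0,0,0],0.45],[[0,0,0],[0,0,0],0.45],[[0,0,0],[0,0,0],0.45],[[0,0,0],[0,0,0],0.45],[[0,0,-0.14],[0,0,0],0.45],[[0,0,-0.26],[0,0,0.07],0.5],[[0.03,-0.16,-0.3],[0,0,0.14],0.5],[[0.055,-0.32,-0.3],[0,0,0.21],0.5],[[0.083,-0.48,-0.3],[0,0,0.28],0.5],[[0.11,-0.64,-0.25],[0,0,0.35],0.5],[[0.139,-0.78,-0.2],[0,0,0.42],0.5],[[0.139,-0.81,-0.1],[0,0,0.468],0.5]])

```text
time: 16.4
eef_pos: [0.4473, -0.0847, 0.1188]
ee_rot: [0.002, 0.633, 0.775, -0.0]
wrist_force: [0.9, 0.8, -0.4]
gripper_width: 0.047
gripper_force: 0.0
```

Run:
```python
from dice import *
st(); print(*dice(cam('wrist')),sep='\n'); print(*dice(cam('top')),sep='\n');st()
c=cam('scene'); cv2.imwrite('pics/s2.png',cv2.resize(c['frame'][200:320,200:440],None,fx=3,fy=3))
a=np.radians(12); go([.449,-.0815,.004],a)
```

```text
t 16.4 p [ 0.4473 -0.0847  0.1188] yaw 0.201 11.5 tilt [ 0.0032 -0.0028] q [-0.34  0.16  1.89 -0.    1.08 -0.54] F [ 0.9  0.8 -0.4] w 0.047 g 0.0
(array([550.5, -58.5,  22.3,  20.6]), -54.7, np.float64(0.0217), 466, 228)
(array([448.6, -82. ,  21.8,  20.9]), -78.3, np.float64(0.0218), 321, 231)

t 16.5 p [ 0.445  -0.082   0.1153] yaw 0.206 11.8 tilt [-0.0062  0.0021] q [-0.34  0.17  1.89 -0.    1.09 -0.54] F [-0.4 -0.2 -0.6] w 0.047 g 0.0
go [ 0.449  -0.0815  0.004 ] sh [-0.002  0.007  0.376] w [-0.001 -0.001 -0.   ] rows 2.3 0.0
```

View pics/s2.png

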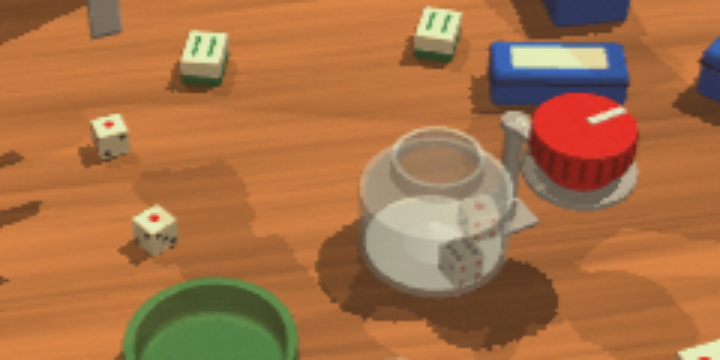

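Both dice are in the jar. Now the third die.

>>> apply_moves(motion=[[[0,0,0.15],[0,0,0],0.5],[[0,0,0.28],[0,0,0],0.5],[[0,0,0.36],[0,0,0],0.5],[[0,0,0.382],[0,0,0],0.5],[[0,0,0.382],[0,0,0],0.5],[[0,0,0.382],[0,0,0],0.1],[[0,0,0.382],[0,0,0],0.1],[[0,0,0.382],[0,0,0],0.1],[[0,0,0.382],[0,0,0],0.1],[[0,0,0.22],[0,0,0],0.1],[[0,0,0.06],[0,0,0],0.1],[[0,0,0.06],[0,0,0],0.1]])

```text
time: 17.75
eef_pos: [0.4533, -0.0832, 0.1054]
ee_rot: [0.006, 0.629, 0.777, 0.002]
wrist_force: [0.6, -0.9, -0.1]
gripper_width: 0.0221
gripper_force: 12.0
```

```bash
python3 -c "
from h import *
st(); go([.587,.1225,.16]); go([.587,.1225,.088])"
```

```text
t 17.75 p [ 0.4533 -0.0832  0.1054] yaw 0.209 12.0 tilt [ 0.0126 -0.0042] q [-0.33  0.18  1.9   0.    1.04 -0.54] F [ 0.6 -0.9 -0.1] w 0.0221 g 11.999724805355072
go [0.587  0.1225 0.16  ] sh [ 0.577  0.58  -0.179] w [ 0.006  0.003 -0.   ] rows 5.0 0.1
go [0.587  0.1225 0.088 ] sh [0.579 0.578 0.061] w [ 0.006  0.003 -0.   ] rows 4.9 0.1
```

>>> apply_moves(motion=[[[0,0,-0.15],[0,0,0],0.1],[[0.1,0.1,-0.21],[0,0,0],0.1],[[0.2,0.21,-0.21],[0,0,0],0.1],[[0.31,0.32,-0.21],[0,0,0],0.1],[[0.42,0.43,-0.21],[0,0,0],0.1],[[0.52,0.54,-0.21],[0,0,0],0.1],[[0.57,0.59,-0.18],[0,0,0],0.1],[[0.57,0.59,-0.08],[0,0,0],0.1],[[0.57,0.59,0.02],[0,0,0],0.1],[[0.57,0.59,0.042],[0,0,0],0.1],[[0.57,0.59,0.042],[0,0,0],0.1],[[0.57,0.59,0.042],[0,0,0],0.1]])

```text
time: 18.95
eef_pos: [0.5868, 0.1219, 0.0879]
ee_rot: [0.0, 0.63, 0.777, 0.0]
wrist_force: [-0.7, -0.5, 0.5]
gripper_width: 0.0224
gripper_force: 12.0
```

```bash
python3 -c "
from h import *
st(); go([.587,.1225,.088]);a=np.radians(36);go([.551,-.058,.12],a); go([.551,-.058,.004],a)"
```

```text
t 18.95 p [0.5868 0.1219 0.0879] yaw 0.208 11.9 tilt [0.0013 0.0001] q [ 0.09  0.4   1.63 -0.    1.11 -0.12] F [-0.7 -0.5  0.5] w 0.0224 g 11.999717652797699
go [0.587  0.1225 0.088 ] sh [ 0.002  0.001 -0.   ] w [ 0.001  0.    -0.   ] rows 0.0 0.0
go [ 0.551 -0.058  0.12 ] sh [-0.562 -0.241 -0.107] w [ 0.001  0.    -0.21 ] rows 3.7 2.8
go [ 0.551 -0.058  0.004] sh [-0.562 -0.241  0.28 ] w [ 0.001  0.    -0.21 ] rows 4.0 2.8
```

>>> apply_moves(motion=[[[0,0,0],[0,0,0],0.45],[[0,0,0],[0,0,0],0.45],[[0,0,0],[0,0,0],0.45],[[0,0,0],[0,0,0],0.45],[[0,0,-0.14],[0,0,0],0.45],[[0,0,-0.22],[0,0,-0.07],0.5],[[-0.14,-0.06,-0.22],[0,0,-0.14],0.5],[[-0.28,-0.12,-0.22],[0,0,-0.21],0.5],[[-0.42,-0.18,-0.2],[0,0,-0.21],0.5],[[-0.55,-0.235,-0.15],[0,0,-0.21],0.5],[[-0.562,-0.241,-0.11],[0,0,-0.21],0.5],[[-0.562,-0.241,-0.11],[0,0,-0.21],0.5]])

```text
time: 20.15
eef_pos: [0.549, -0.0582, 0.1186]
ee_rot: [-0.002, 0.455, 0.891, -0.0]
wrist_force: [0.4, -0.4, -0.5]
gripper_width: 0.0468
gripper_force: 0.0
```

Run:
```python
from dice import *
st(); print(*dice(cam('wrist')),sep='\n');st()
a=np.radians(36); go([.551,-.058,.004],a)
```

```text
t 20.15 p [ 0.549  -0.0582  0.1186] yaw 0.626 35.9 tilt [-0.0032  0.0013] q [-0.23  0.31  1.69  0.    1.15 -0.86] F [ 0.4 -0.4 -0.5] w 0.0468 g 0.0
(array([619.9, 133.1,  24.1,  22.3]), 22.1, np.float64(0.0265), 587, 64)
(array([551.4, -58.1,  22.2,  21.6]), -54.9, np.float64(0.0218), 322, 237)
t 20.2 p [ 0.5499 -0.0572  0.1194] yaw 0.628 36.0 tilt [-0.0016  0.0013] q [-0.23  0.31  1.69  0.    1.15 -0.86] F [-0.2  0.6 -0.8] w 0.0471 g 0.0
go [ 0.551 -0.058  0.004] sh [-0.005  0.002  0.385] w [-0.    -0.001 -0.   ] rows 2.3 0.0
```

>>> apply_moves(motion=[[[-0.003,0,0.15],[0,0,0],0.5],[[-0.003,0,0.28],[0,0,0],0.5],[[-0.003,0,0.36],[0,0,0],0.5],[[-0.003,0,0.385],[0,0,0],0.5],[[-0.003,0,0.385],[0,0,0],0.5],[[-0.003,0,0.385],[0,0,0],0.1],[[-0.003,0,0.385],[0,0,0],0.1],[[-0.003,0,0.385],[0,0,0],0.1],[[-0.003,0,0.385],[0,0,0],0.1],[[0,0,0.22],[0,0,0],0.1],[[0,0,0.06],[0,0,0],0.1],[[0,0,-0.1],[0,0,0],0.1]])

```text
time: 21.4
eef_pos: [0.55, -0.0575, 0.1519]
ee_rot: [-0.0, 0.454, 0.891, 0.0]
wrist_force: [1.0, 1.0, 0.5]
gripper_width: 0.0214
gripper_force: 12.0
```

```bash
python3 -c "
from h import *
st(); go([.587,.1225,.16]); go([.587,.1225,.088])"
```

```text
t 21.4 p [ 0.55   -0.0575  0.1519] yaw 0.629 36.0 tilt [-0.0002  0.0002] q [-0.23  0.28  1.64  0.    1.22 -0.86] F [1.  1.  0.5] w 0.0214 g 11.999593377113342
go [0.587  0.1225 0.16  ] sh [ 0.413  0.453 -0.027] w [-0. -0. -0.] rows 3.7 0.0
go [0.587  0.1225 0.088 ] sh [0.413 0.453 0.213] w [-0. -0. -0.] rows 3.9 0.0
```

>>> apply_moves(motion=[[[0.08,0.09,-0.03],[0,0,0],0.1],[[0.18,0.2,-0.03],[0,0,0],0.1],[[0.28,0.31,-0.03],[0,0,0],0.1],[[0.38,0.41,-0.02],[0,0,0],0.1],[[0.413,0.452,0.03],[0,0,0],0.1],[[0.413,0.452,0.13],[0,0,0],0.1],[[0.413,0.452,0.207],[0,0,0],0.1],[[0.413,0.452,0.207],[0,0,0],0.1],[[0.413,0.452,0.207],[0,0,0],0.1]])

```text
time: 22.3
eef_pos: [0.587, 0.1217, 0.0877]
ee_rot: [-0.0, 0.454, 0.891, -0.0]
wrist_force: [0.1, -0.8, -0.3]
gripper_width: 0.0216
gripper_force: 12.0
```

```bash
python3 -c "
from h import *
st(); go([.587,.1225,.088]);a=np.radians(140);go([.5,.16,.27],a)"
```

```text
t 22.3 p [0.587  0.1217 0.0877] yaw 0.628 36.0 tilt [-0.0011 -0.0004] q [ 0.09  0.4   1.63 -0.    1.12 -0.54] F [ 0.1 -0.8 -0.3] w 0.0216 g 11.999635398387909
go [0.587  0.1225 0.088 ] sh [ 0.002  0.001 -0.001] w [-0.001 -0.    -0.   ] rows 0.0 0.0
go [0.5  0.16 0.27] sh [ 0.274 -0.16  -0.607] w [-0.    -0.001 -0.908] rows 4.1 12.1
```

>>> apply_moves(motion=[[[0,0,0],[0,0,0],0.45],[[0,0,0],[0,0,0],0.45],[[0,0,0],[0,0,0],0.45],[[0,0,0],[0,0,0],0.45],[[0,0,-0.15],[0,0,0],0.45],[[0,0,-0.3],[0,0,-0.07],1],[[0,0,-0.45],[0,0,-0.14],1],[[0,0,-0.5],[0,0,-0.21],1],[[0,0,-0.5],[0,0,-0.28],1],[[0,0,-0.5],[0,0,-0.35],1],[[0,0,-0.5],[0,0,-0.42],1],[[0,0,-0.5],[0,0,-0.49],1]])

```text
time: 23.5
eef_pos: [0.5872, 0.1224, 0.2383]
ee_rot: [0.0, -0.022, 1.0, 0.0]
wrist_force: [-0.7, 0.1, -0.3]
gripper_width: 0.0928
gripper_force: 0.0
```

Run:
```python
from jar import *
st(); c=cam('wrist'); np.savez('w4.npz',**c); print(cap(c,.121)); cv2.imwrite('pics/w4.png',c['frame'])
a=np.radians(139); go([.6185,.204,.17],a); go([.6185,.204,.103],a)
```

```text
t 23.5 p [0.5872 0.1224 0.2383] yaw 1.615 92.5 tilt [0.0006 0.0001] q [ 0.09  0.3   1.39  0.    1.45 -1.53] F [-0.7  0.1 -0.3] w 0.0928 g 0.0
[]
go [0.6185 0.204  0.17  ] sh [-0.117  0.267  0.228] w [-0.     0.    -0.404] rows 2.2 5.4
go [0.6185 0.204  0.103 ] sh [-0.117  0.267  0.451] w [-0.     0.    -0.404] rows 3.2 5.4
```

View pics/w4.png

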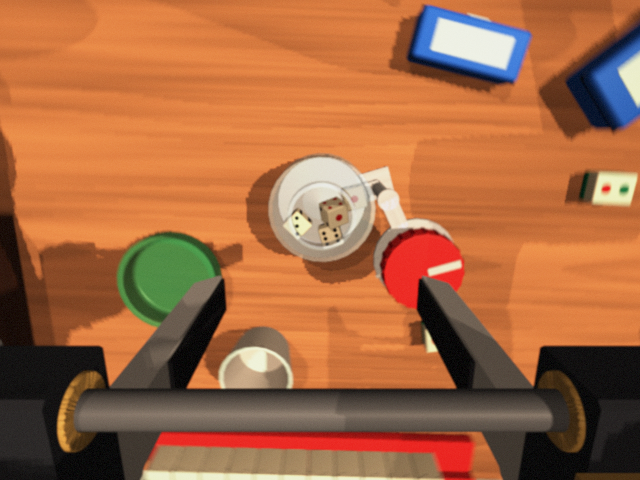

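All four dice have left the table and sit in the jar at about (325,215). The cap is aside, centred at about (423,268).

Run:
```python
from jar import *
from dice import dice
c=dict(np.load('w4.npz')); print(ray(c,423,269,.121)); print(dice(cam('top')))
```

```text
[0.61601428 0.20333612 0.121     ]
[]
```

>>> apply_moves(motion=[[[-0.06,0.13,0],[0,0,-0.07],1],[[-0.117,0.267,0],[0,0,-0.14],1],[[-0.117,0.267,0],[0,0,-0.21],1],[[-0.117,0.267,0.08],[0,0,-0.28],1],[[-0.117,0.267,0.15],[0,0,-0.35],1],[[-0.117,0.267,0.2],[0,0,-0.404],1],[[-0.117,0.267,0.2],[0,0,-0.404],1],[[-0.117,0.267,0.2],[0,0,-0.404],1]])

```text
time: 24.4
eef_pos: [0.6194, 0.2038, 0.1782]
ee_rot: [0.0, -0.409, 0.913, 0.0]
wrist_force: [0.6, -0.3, 0.0]
gripper_width: 0.0939
gripper_force: 0.0
```

Run:
```python
from jar import *
st(); c=cam('wrist'); print(cap(c,.121)); a=np.radians(139); go([.6185,.204,.103],a)
```

```text
t 24.4 p [0.6194 0.2038 0.1782] yaw 2.413 138.3 tilt [0.0001 0.0001] q [ 0.21  0.41  1.37  0.    1.36 -2.2 ] F [ 0.6 -0.3  0. ] w 0.0939 g 0.0
[(806.0, 250.2, 32.7), (774.8, 112.2, 37.9), (618.8, 202.7, 33.4)]
go [0.6185 0.204  0.103 ] sh [0.003 0.004 0.253] w [-0.     0.001 -0.006] rows 1.5 0.1
```

>>> apply_moves(motion=[[[0.003,0.003,0.1],[0,0,-0.005],1],[[0.003,0.003,0.2],[0,0,-0.005],1],[[0.003,0.003,0.253],[0,0,-0.005],1],[[0.003,0.003,0.253],[0,0,-0.005],1],[[0.003,0.003,0.253],[0,0,-0.005],0.5],[[0.003,0.003,0.253],[0,0,-0.005],0.5],[[0.003,0.003,0.253],[0,0,-0.005],0.5],[[0.003,0.003,0.253],[0,0,-0.005],0.5],[[0.003,0.003,0.253],[0,0,-0.005],0.5],[[0.003,0.003,0.253],[0,0,-0.005],0.5]], squeeze=20)

```text
time: 25.45
eef_pos: [0.6185, 0.2039, 0.103]
ee_rot: [0.001, -0.415, 0.91, -0.0]
wrist_force: [0.2, -0.4, 3.6]
gripper_width: 0.0635
gripper_force: 20.0
```

```bash
python3 -c "
from h import *
st(); swing([.567,.1764],-1.71,12,cap0=[.6185,.2032])"
```

```text
t 25.45 p [0.6185 0.2039 0.103 ] yaw 2.427 139.0 tilt [0.0016 0.0006] q [ 0.21  0.45  1.49  0.    1.2  -2.22] F [ 0.2 -0.4  3.6] w 0.0635 g 20.00125765800476
r 0.058055921317295534 27.491943631206762
[[0.012, -0.025, 0], [0, 0, 0.071], 0.5], [[0.027, -0.048, 0], [0, 0, 0.142], 0.5], [[0.046, -0.068, 0], [0, 0, 0.214], 0.5], [[0.067, -0.086, 0], [0, 0, 0.285], 0.5], [[0.090, -0.100, 0], [0, 0, 0.356], 0.5], [[0.115, -0.111, 0], [0, 0, 0.427], 0.5], [[0.142, -0.119, 0], [0, 0, 0.499], 0.5], [[0.169, -0.122, 0], [0, 0, 0.570], 0.5], [[0.197, -0.122, 0], [0, 0, 0.641], 0.5], [[0.224, -0.117, 0], [0, 0, 0.713], 0.5], [[0.250, -0.109, 0], [0, 0, 0.784], 0.5], [[0.275, -0.097, 0], [0, 0, 0.855], 0.5], end [0.58637622 0.12173226]
```

>>> apply_moves(motion=[[[0.012,-0.025,0],[0,0,0.071],0.5],[[0.027,-0.048,0],[0,0,0.142],0.5],[[0.046,-0.068,0],[0,0,0.214],0.5],[[0.067,-0.086,0],[0,0,0.285],0.5],[[0.09,-0.1,0],[0,0,0.356],0.5],[[0.115,-0.111,0],[0,0,0.427],0.5],[[0.142,-0.119,0],[0,0,0.499],0.5],[[0.169,-0.122,0],[0,0,0.57],0.5],[[0.197,-0.122,0],[0,0,0.641],0.5],[[0.224,-0.117,0],[0,0,0.713],0.5],[[0.25,-0.109,0],[0,0,0.784],0.5],[[0.275,-0.097,0],[0,0,0.855],0.5]])

```text
time: 26.65
eef_pos: [0.5868, 0.1234, 0.1029]
ee_rot: [0.001, 0.417, 0.909, 0.002]
wrist_force: [0.3, 3.8, 3.2]
gripper_width: 0.0639
gripper_force: 20.0
```

```bash
python3 -c "
from h import *
st()
c=cam('scene'); cv2.imwrite('pics/s3.png',cv2.resize(c['frame'][180:320,280:440],None,fx=3,fy=3))"
```

```text
t 26.65 p [0.5868 0.1234 0.1029] yaw 0.71 40.7 tilt [0.0029 0.0025] q [ 0.09  0.38  1.61  0.    1.15 -0.62] F [0.3 3.8 3.2] w 0.0639 g 19.99362051486969
```

View pics/s3.png

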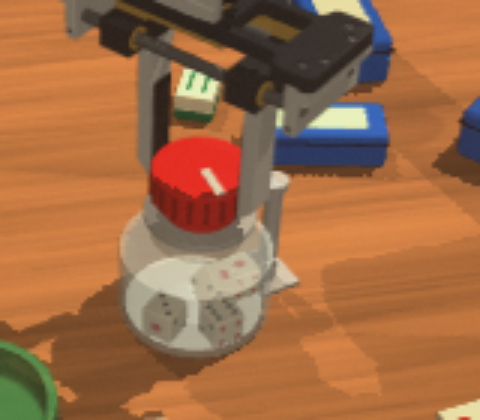

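The cap is back over the mouth with the dice visible inside the jar. I'll screw it home.

>>> apply_moves(motion=[[[0,0,0.0016],[0,0,0.067],0.5],[[0,0,0.0033],[0,0,0.133],0.5],[[0,0,0.005],[0,0,0.2],0.5],[[0,0,0.0065],[0,0,0.267],0.5],[[0,0,0.008],[0,0,0.333],0.5],[[0,0,0.01],[0,0,0.4],0.5],[[0,0,0.0115],[0,0,0.467],0.5],[[0,0,0.013],[0,0,0.533],0.5],[[0,0,0.0147],[0,0,0.6],0.5],[[0,0,0.0163],[0,0,0.667],0.5],[[0,0,0.018],[0,0,0.733],0.5],[[0,0,0.0196],[0,0,0.8],0.5]])

```text
time: 27.9
eef_pos: [0.5865, 0.123, 0.0971]
ee_rot: [-0.0, 0.942, 0.336, 0.001]
wrist_force: [0.0, 1.3, 4.9]
gripper_width: 0.0637
gripper_force: 20.0
```

>>> apply_moves(motion=[[[0,0,0.0016],[0,0,0.067],0.5],[[0,0,0.0033],[0,0,0.133],0.5],[[0,0,0.005],[0,0,0.2],0.5],[[0,0,0.0065],[0,0,0.267],0.5],[[0,0,0.008],[0,0,0.333],0.5],[[0,0,0.01],[0,0,0.4],0.5],[[0,0,0.0115],[0,0,0.467],0.5],[[0,0,0.013],[0,0,0.533],0.5],[[0,0,0.0147],[0,0,0.6],0.5],[[0,0,0.0163],[0,0,0.667],0.5],[[0,0,0.017],[0,0,0.715],0.5],[[0,0,0.017],[0,0,0.74],0.5]])

```text
time: 29.1
eef_pos: [0.5864, 0.1222, 0.0919]
ee_rot: [0.0, 0.923, -0.385, 0.001]
wrist_force: [-0.7, 0.1, 4.4]
gripper_width: 0.0639
gripper_force: 20.0
```

```bash
python3 -c "
from h import *
st(); print(env.get_state()['torque'])
for n in ['top','scene']:
  c=cam(n); P=pts(c);h=cv2.cvtColor(c['frame'],cv2.COLOR_BGR2HSV); m=((h[...,0]<6)|(h[...,0]>174))&(h[...,1]>150)&(abs(P[...,0]-.59)<.05)&(abs(P[...,1]-.12)<.05)
  print(n,np.percentile(P[m][:,2],[5,50,90,95]))"
```

```text
t 29.1 p [0.5864 0.1222 0.0919] yaw -2.361 -135.3 tilt [ 0.0011 -0.0008] q [ 0.09  0.39  1.63 -0.    1.12  2.45] F [-0.7  0.1  4.4] w 0.0639 g 20.000003278255463
[-0.22476083  0.00647789  0.87600907]
top [0.10592462 0.11059167 0.28269737 0.28632424]
scene [0.09311416 0.10953786 0.11115359 0.11154231]
```

>>> apply_moves(motion=[[[0,0,0],[0,0,0],1],[[0,0,0],[0,0,0],1],[[0,0,0],[0,0,0],1],[[0,0,-0.15],[0,0,0],1],[[0,0,-0.3],[0,0,0],1],[[0,0,-0.45],[0,0,-0.07],1],[[0,0,-0.55],[0,0,-0.14],1],[[0,0,-0.55],[0,0,-0.21],1],[[0,0,-0.55],[0,0,-0.28],1],[[0,0,-0.55],[0,0,-0.35],1],[[0,0,-0.55],[0,0,-0.42],1],[[0,0,-0.55],[0,0,-0.49],1]])

```text
time: 30.4
eef_pos: [0.5855, 0.1224, 0.2556]
ee_rot: [-0.0, 0.995, 0.097, -0.001]
wrist_force: [-0.3, 0.1, 0.4]
gripper_width: 0.0939
gripper_force: 0.0
```

Run:
```python
from dice import *
st(); a=np.radians(-11.5); go([.44,.235,.24],a)
for n in ['top','wrist']:
    c=cam(n); P=pts(c); h=cv2.cvtColor(c["frame"],cv2.COLOR_BGR2HSV)
    m=(h[...,0]>105)&(h[...,0]<130)&(h[...,1]>120)&(P[...,2]>.022)&(P[...,2]<.036)&(np.hypot(P[...,0]-.44,P[...,1]-.25)<.12)
    iv=(h[...,1]<110)&(h[...,2]>120)&(P[...,2]>.026)&(P[...,2]<.034)&(np.hypot(P[...,0]-.44,P[...,1]-.25)<.12)
    for q in comps(m|iv,100,4000): print(n,rect(P[q][:,:2]),np.median(P[q][:,2]))
    if n=='top': print(dice(c)); hh=h; PP=P; np.savez('t5.npz',**c)
# cabinet/drawer geometry from top
P=PP
for u in [445,466,488]:
    col=P[190:290,u]; print(u,[(190+i,col[i].round(3).tolist()) for i in range(0,100,4)][:0])
cab=(P[...,2]>.075)&(P[...,2]<.095)&(P[...,1]<-.15)&(P[...,1]>-.42)&(P[...,0]>.5)
p=P[cab]; print('cab',np.percentile(p[:,0],[.5,99.5]),np.percentile(p[:,1],[.5,99.5]))
h2=(P[...,2]>.03)&(P[...,2]<.075)&(P[...,1]<-.15)&(P[...,1]>-.42)&(P[...,0]>.3)&(P[...,0]<.6)
p=P[h2]; print('x hist',np.histogram(p[:,0],bins=np.arange(.39,.61,.01)))
q=p[p[:,0]<.428]; print('handle y',q[:,1].min(),q[:,1].max(),q[:,2].mean(),q[:,0].mean())
w=p[(p[:,0]>.47)&(p[:,0]<.58)]; print('walls',np.histogram(w[:,1],bins=np.arange(-.39,-.2,.01)),w[:,2].max())
fl=(P[...,0]>.47)&(P[...,0]<.58)&(P[...,1]<-.25)&(P[...,1]>-.34); print('floor z',np.median(P[fl][:,2]))
```

```text
t 30.4 p [0.5855 0.1224 0.2556] yaw -1.377 -78.9 tilt [-0.0012  0.0003] q [0.09 0.29 1.36 0.   1.49 1.47] F [-0.3  0.1  0.4] w 0.0939 g 0.0
go [0.44  0.235 0.24 ] sh [-0.403 -0.462  0.053] w [-0.001  0.    -0.588] rows 3.7 7.8
top (array([438. , 284.8,  47.5,  33.7]), 2.3) 0.0296685261950414
[]
wrist (array([470.4, 357.7,  20.1,   3. ]), 39.8) 0.029094994748009886
wrist (array([443.5, 276.7,  44.7,  44.7]), -11.4) 0.029380495996137585
wrist (array([429.6, 204.2,  43.9,   9.1]), -15.5) 0.02929708845449805
wrist (array([365.2, 317.5,  27.3,   3.7]), -87.0) 0.029502992320848374
445 []
466 []
488 []
cab [0.60898701 0.83305303] [-0.38514808 -0.2057422 ]
x hist (array([  0, 148,  79,  28,  25, 341, 282, 152,  50,  53,  52,  49,  57,
        51,  48,  57,  53,  51,  50,  50,  56]), array([0.39, 0.4 , 0.41, 0.42, 0.43, 0.44, 0.45, 0.46, 0.47, 0.48, 0.49,
       0.5 , 0.51, 0.52, 0.53, 0.54, 0.55, 0.56, 0.57, 0.58, 0.59, 0.6 ]))
handle y -0.3418380415504547 -0.24292754534444072 0.05091679774752681 0.4100654471006396
walls (array([  0,   1, 324,   1,   1,   0,   0,   0,   1,   0,   1,   0,   0,
         0,   0,   1, 115, 126]), array([-0.39, -0.38, -0.37, -0.36, -0.35, -0.34, -0.33, -0.32, -0.31,
       -0.3 , -0.29, -0.28, -0.27, -0.26, -0.25, -0.24, -0.23, -0.22,
       -0.21])) 0.07190936422482824
floor z 0.021696811234823123
```

>>> apply_moves(motion=[[[-0.403,-0.46,0.05],[0,0,-0.588],1],[[-0.403,-0.46,0.05],[0,0,-0.588],1],[[-0.403,-0.46,0.05],[0,0,-0.588],1],[[-0.403,-0.46,0.05],[0,0,-0.588],1],[[-0.403,-0.46,0.05],[0,0,-0.588],1],[[-0.403,-0.46,0.05],[0,0,-0.588],1],[[-0.403,-0.46,0.05],[0,0,-0.588],0.68],[[-0.403,-0.46,0.05],[0,0,-0.588],0.68],[[-0.403,-0.46,0.05],[0,0,-0.588],0.68],[[-0.403,-0.46,0.05],[0,0,-0.588],0.68]])

```text
time: 31.5
eef_pos: [0.4412, 0.2353, 0.2409]
ee_rot: [-0.0, 0.778, 0.629, -0.0]
wrist_force: [0.2, -0.2, -0.1]
gripper_width: 0.0656
gripper_force: 0.0
```

Run:
```python
from dice import *
st()
c=cam('wrist'); cv2.imwrite('pics/w6.png',c['frame']); P=pts(c); h=cv2.cvtColor(c["frame"],cv2.COLOR_BGR2HSV)
m=(h[...,0]>105)&(h[...,0]<130)&(h[...,1]>120)|((h[...,1]<110)&(h[...,2]>120))
m&=(P[...,2]>.025)&(P[...,2]<.034)&(np.hypot(P[...,0]-.44,P[...,1]-.25)<.12)
m=cv2.morphologyEx(m.astype(np.uint8),cv2.MORPH_OPEN,np.ones((5,5)))
for q in comps(m,300,40000): print(rect(P[q][:,:2]),np.median(P[q][:,2]))
```

```text
t 31.5 p [0.4412 0.2353 0.2409] yaw -0.211 -12.1 tilt [-0.0003  0.    ] q [0.35 0.14 1.59 0.   1.41 0.56] F [ 0.2 -0.2 -0.1] w 0.0656 g 0.0
(array([437.3, 250.6,  99.1,  43. ]), 78.8) 0.030006888530841852
```

View pics/w6.png

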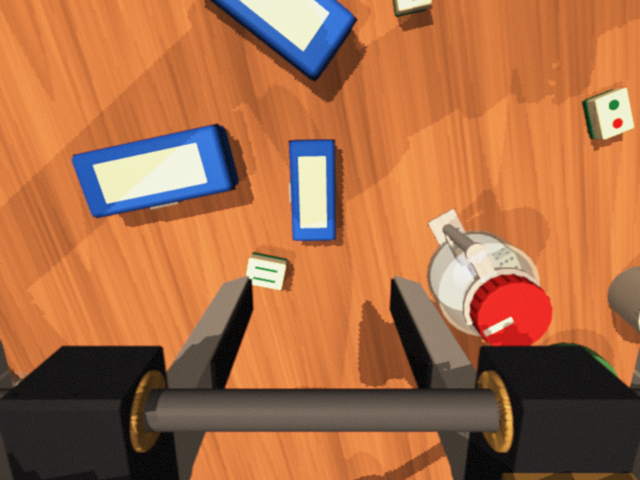

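The case at (314,190) measures 99 x 43 x 30 mm, so it's the right one, and the gaps beside it are clear for the fingers. I'll grasp it.

```bash
python3 -c "
from h import *
go([.4375,.2506,.007],np.radians(-11.2))"
```

```text
go [0.4375 0.2506 0.007 ] sh [ 0.047 -0.023  0.78 ] w [-0.    -0.    -0.007] rows 4.7 0.1
```

>>> apply_moves(motion=[[[0.047,-0.023,0.1],[0,0,-0.007],0.68],[[0.047,-0.023,0.26],[0,0,-0.007],0.68],[[0.047,-0.023,0.42],[0,0,-0.007],0.68],[[0.047,-0.023,0.57],[0,0,-0.007],0.68],[[0.047,-0.023,0.7],[0,0,-0.007],0.68],[[0.047,-0.023,0.78],[0,0,-0.007],0.68],[[0.047,-0.023,0.78],[0,0,-0.007],0.68],[[0.047,-0.023,0.78],[0,0,-0.007],0.3],[[0.047,-0.023,0.78],[0,0,-0.007],0.3],[[0.047,-0.023,0.78],[0,0,-0.007],0.3],[[0.047,-0.023,0.78],[0,0,-0.007],0.3],[[0.047,-0.023,0.78],[0,0,-0.007],0.3]], squeeze=30)

```text
time: 32.75
eef_pos: [0.4386, 0.2511, 0.0086]
ee_rot: [0.0, 0.772, 0.636, 0.002]
wrist_force: [-0.2, 0.4, 6.4]
gripper_width: 0.0441
gripper_force: 30.0
```

>>> apply_moves(motion=[[[0,0,-0.12],[0,0,0],0.3],[[0,0,-0.26],[0,0,0],0.3],[[0,0,-0.42],[0,0,0],0.3],[[0,0,-0.5],[0,0,0],0.3],[[0,0,-0.5],[0,0,0],0.3],[[0,0,-0.5],[0,0,0],0.3]])

```text
time: 33.35
eef_pos: [0.437, 0.2503, 0.1568]
ee_rot: [0.0, 0.772, 0.636, 0.0]
wrist_force: [-0.4, 0.9, -1.7]
gripper_width: 0.044
gripper_force: 30.0
```

```bash
python3 -c "
from h import *
st(); go([.46,-.02,.157],np.radians(-.5));go([.525,-.294,.157],np.radians(-.5))"
```

```text
t 33.35 p [0.437  0.2503 0.1568] yaw -0.193 -11.1 tilt [ 0.0001 -0.    ] q [ 0.38  0.2   1.73 -0.    1.21  0.58] F [-0.4  0.9 -1.7] w 0.044 g 29.9977245926857
go [ 0.46  -0.02   0.157] sh [-0.87   0.248 -0.001] w [ 0.     0.    -0.092] rows 5.4 1.2
go [ 0.525 -0.294  0.157] sh [-1.724  0.636 -0.   ] w [ 0.     0.    -0.092] rows 11.0 1.2
```

>>> apply_moves(motion=[[[-0.08,0.03,0],[0,0,-0.02],0.3],[[-0.22,0.08,0],[0,0,-0.05],0.3],[[-0.36,0.13,0],[0,0,-0.092],0.3],[[-0.51,0.19,0],[0,0,-0.092],0.3],[[-0.65,0.24,0],[0,0,-0.092],0.3],[[-0.79,0.29,0],[0,0,-0.092],0.3],[[-0.93,0.34,0],[0,0,-0.092],0.3],[[-1.0,0.37,0],[0,0,-0.092],0.3],[[-1.0,0.37,0],[0,0,-0.092],0.3]])

```text
time: 34.25
eef_pos: [0.4881, -0.0679, 0.1545]
ee_rot: [-0.001, 0.712, 0.702, -0.001]
wrist_force: [-0.7, 1.4, -1.0]
gripper_width: 0.0437
gripper_force: 30.0
```

```bash
python3 -c "
from h import *
st(); go([.525,-.294,.157],np.radians(-.5)); go([.525,-.294,.033],np.radians(-.5))"
```

```text
t 34.25 p [ 0.4881 -0.0679  0.1545] yaw -0.013 -0.8 tilt [-0.004   0.0001] q [-0.28  0.19  1.75 -0.    1.2  -0.26] F [-0.7  1.4 -1. ] w 0.0437 g 29.99747782945633
go [ 0.525 -0.294  0.157] sh [-0.752  0.133 -0.009] w [-0.002 -0.    -0.002] rows 4.6 0.0
go [ 0.525 -0.294  0.033] sh [-0.752  0.135  0.404] w [-0.002 -0.    -0.002] rows 5.2 0.0
```

>>> apply_moves(motion=[[[-0.1,0.02,-0.01],[0,0,0],0.3],[[-0.25,0.045,-0.01],[0,0,0],0.3],[[-0.4,0.07,-0.01],[0,0,0],0.3],[[-0.55,0.1,-0.01],[0,0,0],0.3],[[-0.69,0.12,-0.01],[0,0,0],0.3],[[-0.752,0.13,-0.01],[0,0,0],0.3],[[-0.752,0.13,-0.01],[0,0,0],0.3],[[-0.752,0.13,-0.01],[0,0,0],0.3]])

```text
time: 35.05
eef_pos: [0.525, -0.2887, 0.1587]
ee_rot: [-0.002, 0.71, 0.704, 0.0]
wrist_force: [0.8, 0.3, -1.6]
gripper_width: 0.0435
gripper_force: 30.0
```

Run:
```python
from h import *
st(); go([.525,-.294,.033],np.radians(-.5))
c=cam('wrist'); cv2.imwrite('pics/w7.png',c['frame'])
```

```text
t 35.05 p [ 0.525  -0.2887  0.1587] yaw -0.009 -0.5 tilt [-0.0026  0.0037] q [-0.62  0.34  1.52  0.    1.28 -0.61] F [ 0.8  0.3 -1.6] w 0.0435 g 29.997831881046295
go [ 0.525 -0.294  0.033] sh [-0.019  0.001  0.419] w [-0.001 -0.002 -0.   ] rows 2.5 0.0
```

View pics/w7.png

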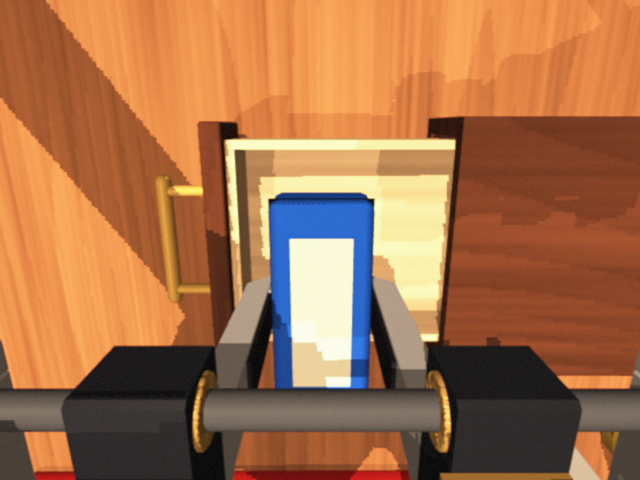

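The case hangs between the drawer's front wall (about column 235) and the cabinet edge (about column 445). I'll lower it.

>>> apply_moves(motion=[[[-0.01,0,0.05],[0,0,0],0.3],[[-0.01,0,0.14],[0,0,0],0.3],[[-0.01,0,0.23],[0,0,0],0.3],[[-0.01,0,0.31],[0,0,0],0.3],[[-0.01,0,0.36],[0,0,0],0.3],[[-0.01,0,0.39],[0,0,0],0.3],[[-0.01,0,0.41],[0,0,0],0.3],[[-0.01,0,0.41],[0,0,0],0.3],[[-0.01,0,0.41],[0,0,0],0.3]])

```text
time: 36.0
eef_pos: [0.5264, -0.294, 0.0378]
ee_rot: [0.001, 0.71, 0.704, 0.0]
wrist_force: [1.2, 0.5, -1.4]
gripper_width: 0.0438
gripper_force: 30.0
```

```bash
python3 -c "
from h import *
st()"
```

```text
t 36.0 p [ 0.5264 -0.294   0.0378] yaw -0.009 -0.5 tilt [ 0.0012 -0.0006] q [-0.62  0.45  1.68  0.    1.01 -0.62] F [ 1.2  0.5 -1.4] w 0.0438 g 29.997787177562714
```

>>> apply_moves(motion=[[[0,0,0.01],[0,0,0],0.3],[[0,0,0.02],[0,0,0],0.3],[[0,0,0.021],[0,0,0],0.3],[[0,0,0.021],[0,0,0],0.62],[[0,0,0.021],[0,0,0],0.62],[[0,0,0.021],[0,0,0],0.62],[[0,0,0.021],[0,0,0],0.62],[[0,0,-0.1],[0,0,0],0.62],[[0,0,-0.25],[0,0,0],0.62],[[0,0,-0.4],[0,0,0],0.62],[[0,0,-0.5],[0,0,0],0.3],[[0,0,-0.5],[0,0,0],0.1]])

```text
time: 37.2
eef_pos: [0.5284, -0.2959, 0.1925]
ee_rot: [0.005, 0.71, 0.704, 0.001]
wrist_force: [0.1, -0.0, -0.5]
gripper_width: 0.0454
gripper_force: 0.0
```

Run:
```python
from dice import *
st(); c=cam('wrist'); P=pts(c); h=cv2.cvtColor(c["frame"],cv2.COLOR_BGR2HSV)
b=(h[...,0]>105)&(h[...,0]<130)&(h[...,1]>120)&(P[...,2]<.09)&(abs(P[...,0]-.52)<.08)
for q in comps(b,50,40000): print('case',rect(P[q][:,:2]),np.percentile(P[q][:,2],[5,50,95]))
br=(P[...,2]>.035)&(P[...,2]<.06)&(P[...,0]<.43)&(P[...,0]>.37)&(abs(P[...,1]+.295)<.08)
print('handle',np.percentile(P[br],[2,50,98],axis=0).round(4),br.sum())
a=np.radians(90)
go([.37,-.294,.2],a)
```

```text
t 37.2 p [ 0.5284 -0.2959  0.1925] yaw -0.009 -0.5 tilt [ 0.0087 -0.0062] q [-0.63  0.32  1.47  0.    1.34 -0.62] F [ 0.1 -0.  -0.5] w 0.0454 g 0.0
case (array([ 526.9, -294.8,   99. ,   42.5]), 89.3) [0.04922   0.051755  0.0530684]
handle [[ 0.4074 -0.3391  0.0469]
 [ 0.4142 -0.2895  0.0513]
 [ 0.4284 -0.2461  0.0535]] 1902
go [ 0.37  -0.294  0.2  ] sh [-0.002 -0.523 -0.037] w [ 0.001  0.003 -0.79 ] rows 3.1 10.5
```

The case lies flat in the drawer. Next I'll bring the closed fingers in front of the handle.

>>> apply_moves(motion=[[[0,-0.14,0],[0,0,0],0],[[0,-0.28,0],[0,0,0],0],[[0,-0.42,0],[0,0,0],0],[[0,-0.54,0],[0,0,0],0],[[0,-0.54,0],[0,0,0],0],[[0,-0.54,0.14],[0,0,0],0],[[0,-0.54,0.28],[0,0,0],0],[[0,-0.54,0.42],[0,0,0],0],[[0,-0.54,0.51],[0,0,0],0],[[0,-0.54,0.51],[0,0,0],0],[[0,-0.54,0.51],[0,0,0],0]])

```text
time: 38.35
eef_pos: [0.3641, -0.2923, 0.0334]
ee_rot: [-0.001, 0.71, 0.704, 0.0]
wrist_force: [0.9, -0.5, 0.7]
gripper_width: 0.0002
gripper_force: 0.0
```

```bash
python3 -c "
from h import *
st(); go([.51,-.2935,.037],np.radians(-.5)); go([.558,-.2935,.037],np.radians(-.5))"
```

```text
t 38.35 p [ 0.3641 -0.2923  0.0334] yaw -0.009 -0.5 tilt [-0.0011  0.0017] q [-0.83  0.29  1.98  0.    0.87 -0.82] F [ 0.9 -0.5  0.7] w 0.0002 g 0.0
go [ 0.51   -0.2935  0.037 ] sh [ 0.     0.486 -0.013] w [-0.001 -0.001 -0.   ] rows 2.9 0.0
go [ 0.558  -0.2935  0.037 ] sh [ 0.002  0.646 -0.013] w [-0.001 -0.001 -0.   ] rows 3.9 0.0
```

Push slowly so the case doesn't slide.

>>> apply_moves(motion=[[[0,0.04,-0.01],[0,0,0],0],[[0,0.08,-0.01],[0,0,0],0],[[0,0.13,-0.01],[0,0,0],0],[[0,0.18,-0.01],[0,0,0],0],[[0,0.23,-0.01],[0,0,0],0],[[0,0.28,-0.01],[0,0,0],0],[[0,0.33,-0.01],[0,0,0],0],[[0,0.38,-0.01],[0,0,0],0],[[0,0.43,-0.01],[0,0,0],0],[[0,0.48,-0.01],[0,0,0],0],[[0,0.52,-0.01],[0,0,0],0],[[0,0.55,-0.01],[0,0,0],0]])

```text
time: 39.55
eef_pos: [0.5301, -0.2941, 0.0368]
ee_rot: [0.0, 0.71, 0.704, 0.0]
wrist_force: [-0.7, -0.9, 0.8]
gripper_width: 0.0002
gripper_force: 0.7
```

Run:
```python
from h import *
st(); c=cam('wrist'); P=pts(c)
br=(P[...,2]>.03)&(P[...,2]<.06)&(P[...,0]<.6)&(P[...,0]>.5)&(abs(P[...,1]+.295)<.06)
print(np.percentile(P[br],[2,10,50,98],axis=0).round(4))
go([.558,-.2935,.037],np.radians(-.5))
```

```text
t 39.55 p [ 0.5301 -0.2941  0.0368] yaw -0.009 -0.5 tilt [0.0002 0.0002] q [-0.62  0.46  1.67  0.    1.01 -0.61] F [-0.7 -0.9  0.8] w 0.0002 g 0.7011639140546322
[[ 0.5249 -0.3164  0.032 ]
 [ 0.5407 -0.3035  0.0393]
 [ 0.5615 -0.2731  0.0508]
 [ 0.5851 -0.2385  0.0592]]
go [ 0.558  -0.2935  0.037 ] sh [0.004 0.088 0.   ] w [ 0.001  0.    -0.   ] rows 0.5 0.0
```

>>> apply_moves(motion=[[[0,0.02,0],[0,0,0],0],[[0,0.04,0],[0,0,0],0],[[0,0.06,0],[0,0,0],0],[[0,0.075,0],[0,0,0],0],[[0,0.085,0],[0,0,0],0],[[0,0.09,0],[0,0,0],0],[[0,0.09,0],[0,0,0],0]])

```text
time: 40.3
eef_pos: [0.5433, -0.294, 0.0369]
ee_rot: [-0.009, 0.709, 0.705, -0.008]
wrist_force: [-23.9, -2.8, 14.7]
gripper_width: 0.0005
gripper_force: 12.3
```

Run:
```python
from h import *
st()
c=cam('scene'); cv2.imwrite('pics/s4.png',cv2.resize(c['frame'][200:440,20:280],None,fx=2,fy=2))
```

```text
t 40.3 p [ 0.5433 -0.294   0.0369] yaw -0.006 -0.3 tilt [-0.0243  0.0022] q [-0.6   0.48  1.63 -0.01  1.05 -0.59] F [-23.9  -2.8  14.7] w 0.0005 g 12.339046597480774
```

View pics/s4.png

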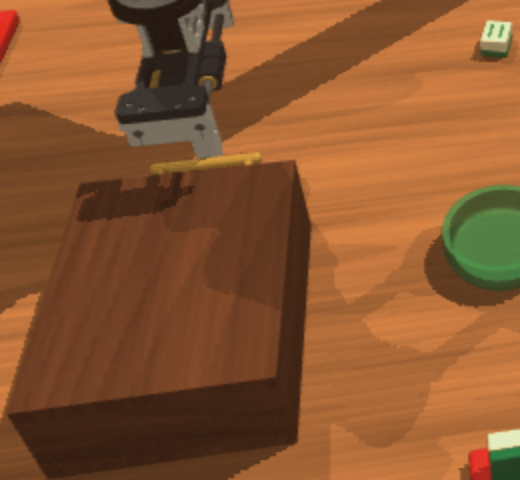

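The drawer has hit its stop at 24 N and looks shut. I'll back off and verify everything.

>>> apply_moves(motion=[[[0,-0.03,0],[0,0,0],0],[[0,-0.12,0],[0,0,0],0],[[0,-0.26,0],[0,0,0],0],[[0,-0.4,-0.1],[0,0,0],0],[[0,-0.5,-0.25],[0,0,0],0],[[0,-0.5,-0.4],[0,0,0],0],[[0,-0.5,-0.55],[0,0,0],0],[[0,-0.5,-0.7],[0,0,0],0],[[0,-0.5,-0.8],[0,0,0],0],[[0,-0.5,-0.8],[0,0,0],0]])

```text
time: 41.35
eef_pos: [0.4082, -0.295, 0.2823]
ee_rot: [0.006, 0.71, 0.704, 0.0]
wrist_force: [0.1, -0.2, 0.0]
gripper_width: 0.0006
gripper_force: 0.0
```

Run:
```python
from dice import *
from jar import cap
st(); c=cam('top'); P=pts(c); print(dice(c), cap(c,.110))
for x in ivory(c): print(x) if x[0][2]<60 and x[0][0]>300 else 0
h=cv2.cvtColor(c['frame'],cv2.COLOR_BGR2HSV); m=((h[...,0]<6)|(h[...,0]>174))&(h[...,1]>150)&(abs(P[...,0]-.59)<.05)&(abs(P[...,1]-.12)<.05); print('cap z',np.median(P[m][:,2]))
cv2.imwrite('pics/t8.png',cv2.resize(c['frame'][80:320,140:540],None,fx=2,fy=2))
w=cam('wrist'); Q=pts(w)
r=(abs(Q[...,1]+.295)<.03)&(Q[...,2]>.03)&(Q[...,2]<.1)&(Q[...,0]>.5)&(Q[...,0]<.66); print(np.histogram(Q[r][:,0],bins=np.arange(.54,.66,.005)),Q[r][:,0].min())
```

```text
t 41.35 p [ 0.4082 -0.295   0.2823] yaw -0.009 -0.5 tilt [ 0.0088 -0.0074] q [-0.76  0.12  1.51  0.    1.49 -0.76] F [ 0.1 -0.2  0. ] w 0.0006 g 0.0
[] [(584.0, 122.8, 32.1)]
(array([728.9, 262.7,  39.7,  31.7]), -80.4, np.float64(0.0227), 230, 145)
(array([558.2, 411.2,  40.6,  30.4]), 89.3, np.float64(0.0238), 165, 213)
(array([365.7, 175.4,  39.3,  29.7]), -25.0, np.float64(0.0228), 262, 296)
(array([365.5,  -5.9,  39.6,  29.7]), -15.9, np.float64(0.023), 339, 297)
cap z 0.10997866250938662
(array([   0,    0,    0,  260,  283,  101,    0,    0,    0,    0,    0,
       1236,  300,  301,  666,  403,  322,  325,  325,  320,  326,  323,
        331]), array([0.54 , 0.545, 0.55 , 0.555, 0.56 , 0.565, 0.57 , 0.575, 0.58 ,
       0.585, 0.59 , 0.595, 0.6  , 0.605, 0.61 , 0.615, 0.62 , 0.625,
       0.63 , 0.635, 0.64 , 0.645, 0.65 , 0.655])) 0.5567487492822513
```

View pics/t8.png

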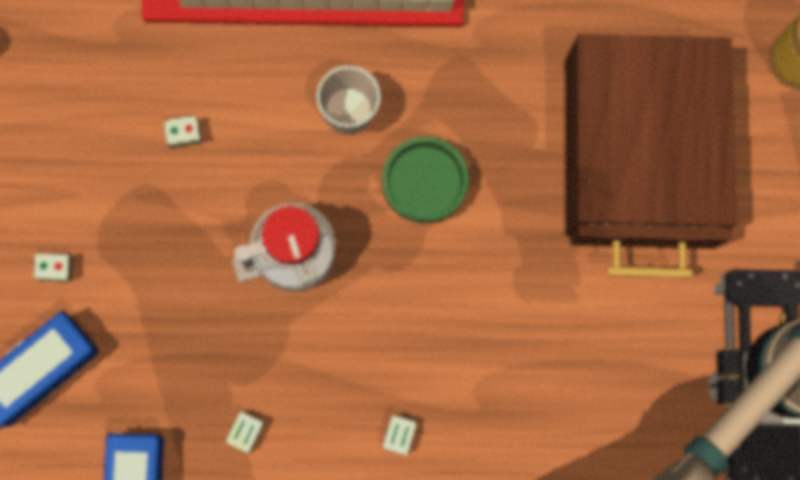

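Run:
```python
from h import *
w=cam('wrist'); Q=pts(w)
for a in np.arange(.59,.63,.003):
    r=(abs(Q[...,1]+.295)<.03)&(Q[...,0]>a)&(Q[...,0]<a+.003)&(Q[...,2]<.12); print(round(a,3),np.percentile(Q[r][:,2],[1,50,99]).round(4),r.sum())
```

```text
0.59 [-0.0018  0.0001  0.0024] 140
0.593 [-0.0016  0.0001  0.0019] 126
0.596 [-0.0008  0.046   0.0731] 1597
0.599 [-0.0016  0.0716  0.0743] 331
0.602 [-0.0014  0.0718  0.0742] 312
0.605 [-0.001   0.0725  0.0742] 189
0.608 [0.0707 0.0726 0.0742] 184
0.611 [0.071  0.0795 0.0865] 551
0.614 [0.0632 0.0848 0.0866] 200
0.617 [0.0618 0.0848 0.0865] 259
0.62 [0.0834 0.0852 0.0866] 202
0.623 [0.0833 0.0851 0.087 ] 189
0.626 [0.0836 0.0852 0.0869] 207
0.629 [0.0833 0.0852 0.0867] 195
```

The drawer face is flush with the cabinet, the cap is home at 110 mm, and the bystanders haven't moved. Handing in.

```bash
python3 -c "
from h import *
print(env.hand_in())"
```

```text
the job is handed in; nothing more can be done
None
```

The job is handed in at about 41 s of the 210 s allowed: all four dice are in the jar with its cap screwed home, the blue case lies flat in the shut drawer, and the cup, ashtray and tiles look undisturbed in the final picture; no verdict was returned.

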